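Prop the tag engraver's hood on its folding stay and clip a blank on the bed

TASK

Load the tag engraver: raise its hood by the bar handle and push the folding stay's knuckle through dead centre against its stop, so that the hood stays up unaided (its hinge only slows it, so let go it sinks). Then lift the spring clip on the bed until it stays up, slide the brass blank from the bench block along the rear fence fully home against the end stop, and lower the clip onto it. Do not force the stay, and leave the spindle and the other things on the table alone.

Things in the scene. Friction and masses are not known exactly. Their poses are not given: they have to be found in the camera images.
- engraver: tag engraver fixed to the table; origin at the centre of its underside, x from front (handle) to back (hinge), y to the left seen from the front, z up. White case 190 (x) x 260 (y) mm, rim 100 mm high, walls 6 mm. Deck inside 65 mm above the table, ending at y = -91; beyond it the stay's well. Parked gantry: x over 30 mm, y over -78, up to 30 mm above the deck
- blank_home (a point): where the blank's centre belongs on the bed, 2.5 mm above the deck, axes as the engraver's; 42 mm before and 8 mm left of the engraver's origin. Rear fence: face at x = +15 mm, y = -3 to +37; end stop: face at y = +32; both 7 mm high. The blank lies home with its long side along y, up to 1 mm off the fence, left end on the stop; its right half stays free for fingers
- hood_hinge (a point): middle of the hood's hinge line at the back of the engraver, 103 mm above the table; the line runs along the engraver's y
- hood_handle (a point): centre of the bar handle: steel rod 10 mm thick, 90 mm long along y, before the hood's front edge with a 37 mm gap for a finger; 231 mm before the hinge line and 6 mm above it when shut, and turns about that line with the hood. Its x axis points along the hood from handle to hinge
- hood (a joint): hood angle, rad: 0 shut, 1.32 (76 degrees, its greatest) with the stay straight. The hood (190 x 260 x 14 mm, clear pane, about 0.6 kg) has a rotary damper, 3 N m s/rad: raise it at 0.5 rad/s or less; let go near the top it sinks at 0.05 to 0.1 rad/s, faster lower down
- stay (a joint): opening of the stay's knuckle, rad: 0 folded (hood shut), 2.71 links in one line (dead centre), 3.01 to 3.04 at its stop, where the knuckle is 10 mm past dead centre towards the hinge. Locked: past 2.88, resting on the stop. A weak spring folds it again when short of dead centre, so lifting the hood alone does not lock it
- stay_knuckle (a point): middle of the knuckle: a dark round boss 15 mm thick, 18 mm long along y, joining two steel links 68 mm long, 10 mm wide, inside the right wall (engraver y = -98 mm). In the well while the hood is shut; hood up, it stands above the rim bowed to the front. Push it from the front towards +x, at 20 mm/s 5 to 15 N; over 60 N bends it. The raised hood is close behind: tilt the tool
- stay_pivot (a point): pivot of the stay's lower link on the right wall, 87 mm above the table; the knuckle turns about it at a radius of 68 mm, in the plane of the engraver's x and z
- clip (a joint): spring clip angle, rad: 0 down on the bare bed, about 0.1 down on the blank, 0.75 fully up. An over-centre spring presses it down below 0.38 (about 2.5 N at the foot) and holds it up above that
- clip_grip (a point): centre of the clip's grip: a dark roller 9 mm thick, 26 mm long along the engraver's x, on a stalk 14 mm above the clip's flat arm; 32 mm above the deck when down, 61 mm when up. Pinch it from above, fingertips at most 10 mm below its centre; lifting takes about 3 N, pressing it down to close about 6 N. The foot is 8 mm nearer to the hinge, 12 mm from the end stop
- clip_hinge (a point): hinge of the clip at the left of the bed, 18 mm above the deck; its line runs along the engraver's x; the roller swings about it at a radius of 50 mm, upward and to the left
- blank_center (a point): centre of the loose brass blank: a flat tag 28 (x) x 64 (y) x 5 mm with rounded corners and a small hole, either end may lead; it starts flat on a square steel bench block (85 x 85 x 14 mm, fixed) at the right of the engraver
- spindle: the engraving spindle on its gantry, delicate: upright dark cylinder 22 mm wide, 37 mm high; origin at its foot on the deck, at engraver x = 24, y = 72 mm
- cup_tools: bystander: open wire cup with punches, 93 mm wide, 90 mm high; origin at its foot
- pen: bystander: marker pen lying, 136 mm; origin at its underside
- bangle: bystander: open metal cuff bracelet, 59 mm; origin at its underside
- stamps: bystander: small red block of letter stamps, 74 x 37 x 49 mm; origin at its underside
- long_nose: bystander: pliers with mint handles, 168 mm, lying; origin at its underside

How it is judged (in metres and radians):
On the way, in this order (a step that is already met when the one before it is completed fails the run):
1. the hood is raised by at least 1 rad, the stay not yet locked (value of joint hood above 1 rad and value of joint stay below 2.7 rad), for 0.1 s.
2. the stay is locked past dead centre and the hood stays up with no hand on it (value of joint stay above 2.88 rad and value of joint hood above 1.2 rad and contact force between each of the arm, the fingers and hood below 0.1 N), for 0.3 s.
3. the clip is lifted and stays up, the hood still up on its stay (value of joint stay above 2.88 rad and value of joint hood above 1.2 rad and value of joint clip above 0.6 rad), for 0.1 s.
4. the blank lies home against the stop under the raised clip (value of joint stay above 2.88 rad and value of joint hood above 1.2 rad and horizontal distance between blank_center and blank_home below 0.004 m and angle between the y axis of blank_center and the y axis of blank_home, either way round below 0.1 rad and angle between blank_center's own z axis and vertical below 0.08 rad and value of joint clip above 0.5 rad), for 0.1 s.
5. the clip is lowered onto the blank (value of joint stay above 2.88 rad and value of joint hood above 1.2 rad and horizontal distance between blank_center and blank_home below 0.004 m and angle between the y axis of blank_center and the y axis of blank_home, either way round below 0.1 rad and angle between blank_center's own z axis and vertical below 0.08 rad and value of joint clip between 0.04 and 0.17 rad and contact force between clip and blank above 0.5 N), for 0.2 s.
At the end, for the whole second after the job is handed in: Hood up unaided (over 1.2 rad) on its stay locked past dead centre (over 2.88 rad); blank flat on the bed, centre within 4 mm of blank_home in plan, long side within 0.10 rad of its y, under the lowered clip (0.04 to 0.17 rad, over 0.5 N); all at rest and released (all of step 5 and linear speed of blank below 0.01 m/s and velocity of joint hood between -0.02 and 0.02 rad/s); the robot touches nothing.
It fails at once if the stay is forced: more than 60 N on its links or knuckle (contact force between the fingers and stay above 60 N or contact force between the fingers and stay_arm above 60 N).
It fails at once if the engraving spindle is pushed with more than 3 N (contact force between any of the fingers, the arm and spindle above 3 N).
It fails at once if a bystander is shifted by more than 30 mm (distance of any of cup_tools, pen, bangle, stamps, long_nose from where it was at the start of the episode above 0.03 m).
It also fails if it takes over 72 s, if anything falls off the work surface, if the arm or the gripper's body presses on something with over 40 N, if the wrist force passes 120 N, or if a joint passes its speed limit or range.

ROBOT

A 6-joint arm with a two-finger parallel gripper is mounted at the origin on the work surface; the furniture and walls round the work are solid. World frame = base frame: x ahead of the robot, y to its left, z up, the work surface at z = 0. Lengths are in mm, angles in rad, forces in N, time in s.
With the tool pointing down it reaches from about 350 to 975 mm from the base axis. Payload 7.1 kg.
Tool frame: the origin (TCP) lies at the very end of the fingers, on their centre line; the grasp point (between the pads) lies 19 mm behind it; z points along the fingers, y is the line along which they close (so a half turn about z gives the same grasp; the last joint's range is limited). The gripper opens to 88 mm and grips with 3 to 60 N. Pads are 20 mm wide; open, the fingers measure 115 mm over their backs; the gripper's body (75 mm by 178 mm) begins 61 mm behind the grasp point.
Start: joints at [-1.366, 0.423, 1.63, -0, 1.089, -0.019], TCP at [138.73, -609.392, 222.675] pointing down, gripper open.
Joint ranges: [-3, 3], [-0.9, 2.11], [0.09, 2.58], [-1.31, 4.45], [0.11, 2.69], [-2.54, 2.54]. Speed limits (rad/s): [2.39, 2.39, 3.01, 3.14, 3.14, 3.14].

INTERFACE

Orientations are given as a rotation vector (axis times angle).
In Python, from workcell import * gives the robot as it stands.
- The arm moves only by the tool step_arm, never from a script. Its argument "deltas" is a list of rows, each a list of 3 entries, a list of its own where there are three numbers: the shift along the tool's x, y, z in units of 300 mm (1.0 is 300 mm), then the turn, a rotation vector about the tool's x, y, z in units of 1.5 rad (1.0 is 1.5 rad), then the gripper command: -1 is shut, 1 is fully open, values between are in proportion. In form: [[[dx, dy, dz], [rx, ry, rz], gripper], ...]. A call has 1 to 20 rows; each row is the pose to reach, as a shift and turn from the pose commanded when the call began, along the tool's axes at that moment; what a row does not reach only later rows make up. A row lasts 1/12 s, in which the tool goes at most 41.7 mm and 7.16 degrees, less where a joint would pass 70% of its speed; a pose out of reach is approached as far as the arm can. A call with a number of a shift or a turn outside -1 to 1 is refused whole. A call with a gripper value outside its range is refused whole. The fingers move at their own pace and stop on an object; the grip force is fixed at half the most. Time passes only in rows, so rows that repeat a pose let the fingers close. It gives the time, the measured TCP pose, the force, the opening and the grip force at its end, in the units of the state.
- get_obs(): the state, without advancing time (a new reading comes with each control period).
- get_image(name): name is "side" or "top"; returns a dict with "pixels" (384x512x3 uint8, red, green, blue), "fx", "fy", "cx", "cy" (pixels), "dist_coeffs" ([k1, k2, p1, p2, k3] as OpenCV has them; the pictures are not rectified), "T" (4x4, takes a point from camera to world coordinates). Camera axes: x right, y down, z forward; pixel columns grow to the right and rows downward; lengths in mm; the calibration is good to about 2 mm. A picture is of the moment at which its call begins. There is no depth.
- close_job(): hands the job in; it is judged then, once.
The state is a dict: "t": time; "qpos": joint angles; "qvel": joint speeds; "joint_torque": joint torques, N m; "ee_pos": TCP position; "orientation": TCP orientation; "ft_force": force on the tool from outside, world axes, zero at the start; "moment": the same for the moment, N m; "width": finger opening in mm; "grasp_force": force on a finger pad.
Only numpy, scipy, OpenCV 4.12 (cv2) and the standard library are available. Lean on these libraries where they do the work, as an engineer would, in place of code of your own. Each camera call takes 0.05 s, during which the arm holds its last target. There are 200 camera calls.

## Working session

There is one attempt and no reset: what is moved stays moved. The work goes in short steps, Python scripts to look and compute and a tool call to move; the robot and the scene stay as the last step left them, time stands still between calls to the robot, and variables do not carry over. Pictures are saved under pics/ and viewed, at most 10 in all, crops included, and the job is handed in when it is done.

Besides the shell and the picture viewer there is one more tool, called after ">>>" as name(argument=value, ...) on one line, values as JSON. step_arm: Moves the arm, as the interface text tells. Its arguments: {"type":"object","properties":{"deltas":{"type":"array","items":{"type":"array"}}},"required":["deltas"]}

```bash
ls; mkdir -p pics; python3 - <<'E'
from workcell import *
import cv2, numpy as np, pickle
o=get_obs();print({k:np.round(v,3) for k,v in o.items()})
for n in("top","side"):
    d=get_image(n);pickle.dump(d,open(f'{n}0.pkl','wb'))
    cv2.imwrite(f'pics/{n}0.png',d['pixels'][:,:,::-1])
    print(n,d['fx'],d['fy'],d['cx'],d['cy'],d['dist_coeffs'],np.round(d['T'],3).tolist())
E
```

```text
pics
{'t': np.float64(0.0), 'qpos': array([-1.366,  0.424,  1.631, -0.   ,  1.089, -0.019]), 'qvel': array([ 0.   , -0.002, -0.   , -0.   ,  0.001,  0.001]), 'joint_torque': array([-3.0000e-03, -5.4463e+01, -2.7367e+01,  6.4000e-02,  2.3000e-02,
       -0.0000e+00]), 'ee_pos': array([ 138.618, -608.888,  221.937]), 'orientation': array([-3.121, -0.351,  0.   ]), 'ft_force': array([-0.867,  0.396, -0.734]), 'moment': array([-0.052, -0.022, -0.053]), 'grasp_force': np.float64(0.0), 'width': np.float64(87.871)}
top 416.5349485872525 416.5349485872525 263.61864702502123 188.51695610416388 [-0.08011349  0.          0.          0.          0.        ] [[0.008, -0.991, 0.13, 394.383], [-1.0, -0.007, 0.009, 37.467], [-0.008, -0.13, -0.991, 1173.242], [0.0, 0.0, 0.0, 1.0]]
side 420.8048845511334 420.8048845511334 251.9499596782771 187.5006458087953 [-0.14535559  0.          0.          0.          0.        ] [[-0.998, 0.031, -0.052, 601.659], [0.06, 0.41, -0.91, 1099.199], [-0.007, -0.912, -0.411, 564.889], [0.0, 0.0, 0.0, 1.0]]
```

View pics/top0.png

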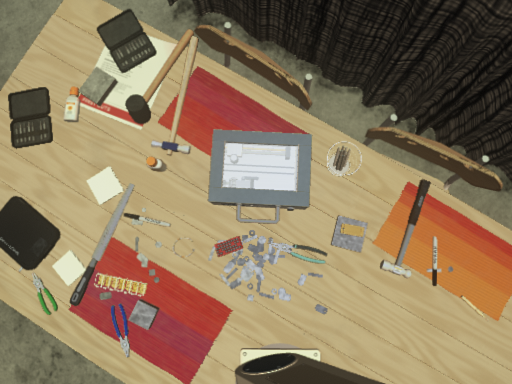

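View pics/side0.png

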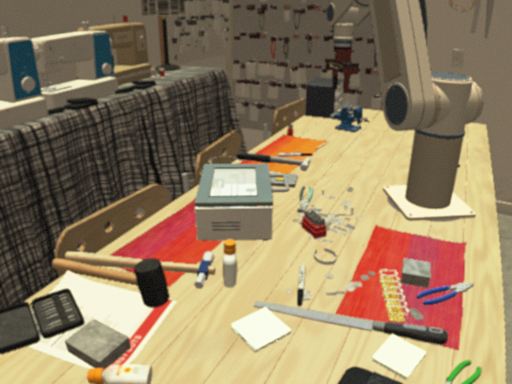

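```bash
cat > h.py <<'E'
import numpy as np, cv2, pickle
from scipy.spatial.transform import Rotation as R
def K(d): return np.array([[d['fx'],0,d['cx']],[0,d['fy'],d['cy']],[0,0,1]])
def ray(d,uv):
    p=cv2.undistortPoints(np.array(uv,float).reshape(-1,1,2),K(d),np.array(d['dist_coeffs'])).reshape(-1,2)
    T=np.array(d['T']); r=np.c_[p,np.ones(len(p))]@T[:3,:3].T
    return T[:3,3],r
def onz(d,uv,z):
    c,r=ray(d,uv); return c+r*((z-c[2])/r[:,2])[:,None]
def proj(d,P):
    T=np.linalg.inv(np.array(d['T']));P=np.atleast_2d(P)@T[:3,:3].T+T[:3,3]
    return cv2.projectPoints(P,np.zeros(3),np.zeros(3),K(d),np.array(d['dist_coeffs']))[0].reshape(-1,2)
def crop(d,x0,y0,x1,y1,s,name):
    im=d['pixels'][y0:y1,x0:x1,::-1]
    cv2.imwrite(f'pics/{name}.png',cv2.resize(np.ascontiguousarray(im),None,fx=s,fy=s,interpolation=cv2.INTER_CUBIC))
def load(n): return pickle.load(open(n+'.pkl','rb'))
E
python3 - <<'E'
from h import *
d=load('top0');im=d['pixels']
crop(d,195,115,395,265,4,'c0')
hsv=cv2.cvtColor(im,cv2.COLOR_RGB2HSV)
print(im[135,260],im[233,355],im[200,220],im[221,258],im[228,352],im[240,340],im[231,347])
E
```

```text
[115 124 125] [188 158  90] [118 128 129] [141 144 143] [187 159  91] [144 144 143] [187 158  90]
```

View pics/c0.png

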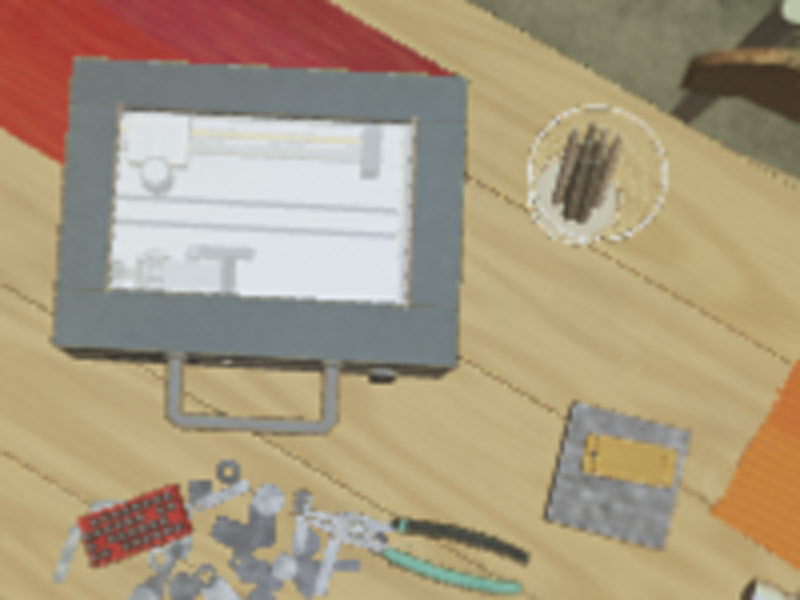

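The crop shows the shut hood with corners near full-image (214,130), (312,135), (309,207) and (209,201). The handle bar is near (258,221), and the block with the blank is near (352,230).

```bash
python3 - <<'E'
from h import *
d=load('top0');im=d['pixels'].astype(int)
r,g,b=im[...,0],im[...,1],im[...,2]
m=((b-r>4)&(abs(r-117)<25)).astype(np.uint8); m[:, :200]=0;m[:,320:]=0;m[:120]=0;m[212:]=0
m=cv2.morphologyEx(m,cv2.MORPH_OPEN,np.ones((3,3)))
c=max(cv2.findContours(m,0,2)[0],key=cv2.contourArea)[:,0]
w=onz(d,c,114)[:,:2]
re=cv2.minAreaRect(w.astype(np.float32));print('hood',re);print(cv2.boxPoints(re))
C=np.array([(75,58),(467,78),(458,368),(55,345)])/4-.5+[195,115]
print(onz(d,C,114))
print('handle',onz(d,np.array([(172,424),(335,430),(252,427)])/4-.5+[195,115],109))
# blank
hs=cv2.cvtColor(d['pixels'],cv2.COLOR_RGB2HSV)
m=((r-b>80)).astype(np.uint8);m[:215]=0;m[245:]=0;m[:,:335]=0;m[:,368:]=0
m=cv2.morphologyEx(m,cv2.MORPH_OPEN,np.ones((2,2)))
c=max(cv2.findContours(m,0,2)[0],key=cv2.contourArea)[:,0]
w=onz(d,c,19)[:,:2];re=cv2.minAreaRect(w.astype(np.float32));print('blank',re,cv2.boxPoints(re).tolist())
ys,xs=np.nonzero(m);print(onz(d,[[xs.mean(),ys.mean()]],19))
C=np.array([(574,402),(692,430),(664,549),(546,520)])/4-.5+[195,115]
w=onz(d,C,14);print('block',w, w.mean(0))
E
```

```text
hood ((589.056640625, 56.252708435058594), (254.22805786132812, 186.677001953125), 87.47857666015625)
[[490.21637 -66.63202]
 [676.71265 -74.84448]
 [687.8969  179.13744]
 [501.40063 187.3499 ]]
[[690.18059996 181.02110754 114.        ]
 [678.20987214 -75.78008758 114.        ]
 [488.16319926 -68.62431242 114.        ]
 [500.96997985 189.10723876 114.        ]]
handle [[451.36838487 113.61439659 109.        ]
 [448.37796215   9.5347209  109.        ]
 [449.88046816  62.49116651 109.        ]]
blank ((430.1452941894531, -199.69223022460938), (60.65635681152344, 25.254547119140625), 80.00862121582031) [[412.4476013183594, -227.36962890625], [437.3191223144531, -231.75128173828125], [447.8429870605469, -172.01483154296875], [422.9714660644531, -167.6331787109375]]
[[ 430.04314291 -200.07248713   19.        ]]
block [[ 473.77314336 -159.49451833   14.        ]
 [ 454.69689536 -241.85344018   14.        ]
 [ 372.40499026 -220.74995349   14.        ]
 [ 391.99729367 -139.08640936   14.        ]] [ 423.21808066 -190.29608034   14.        ]
```

```bash
cat >> h.py <<'E'
E0=np.array([588.7,56.3,0]);YAW=-0.044
ER=R.from_euler('z',YAW).as_matrix()
def w(p): return E0+ER@np.array(p,float)      # engraver -> world
def e(p): return ER.T@(np.array(p,float)-E0)  # world -> engraver
# tool attitude in engraver frame, x_t=+ey,y_t=+ex,z_t=down ; tilt about engraver axes
BASE=np.array([[0,1,0],[1,0,0],[0,0,-1]]).T.astype(float)
def att(tilt=(0,0,0),yaw=0): return ER@R.from_rotvec(tilt).as_matrix()@R.from_euler('z',yaw).as_matrix()@BASE
def d(p0,R0,p1,R1):
    t=R0.T@(np.array(p1)-p0)/300; r=R.from_matrix(R0.T@R1).as_rotvec()/1.5
    return np.round(t,3).tolist(),np.round(r,3).tolist()
E
python3 - <<'E'
from h import *
R0=R.from_rotvec([-3.121,-0.351,0]).as_matrix();p0=np.array([138.73,-609.39,222.68])
R1=att();p1=np.array([450,62,160.])
print(d(p0,R0,p1,R1)); print(d(p0,R0,(400,-300,222),R1))
print(R1, d([400,-300,222],R1,p1,R1), w([-139,0,109]))
E
```

```text
([1.509, -1.951, 0.211], [-0.0, -0.0, -0.869])
([1.078, -0.812, 0.003], [-0.0, -0.0, -0.869])
[[ 0.0439858   0.99903216  0.        ]
 [ 0.99903216 -0.0439858   0.        ]
 [ 0.          0.         -1.        ]] ([1.213, 0.113, 0.207], [0.0, 0.0, 0.0]) [449.83453029  62.41402676 109.        ]
```

>>> step_arm(deltas=[[[1,-1,0],[0,0,-0.869],-0.2],[[1,-1,0],[0,0,-0.869],-0.2],[[1,-1,0],[0,0,-0.869],-0.2],[[1,-1,0],[0,0,-0.869],-0.2],[[1,-1,0],[0,0,-0.869],-0.2],[[1,-1,0],[0,0,-0.869],-0.2],[[1,-1,0],[0,0,-0.869],-0.2],[[1,-1,0],[0,0,-0.869],-0.2],[[1,-1,0],[0,0,-0.869],-0.2],[[1,-1,0],[0,0,-0.869],-0.2],[[1,-1,0],[0,0,-0.869],-0.2],[[1,-1,0],[0,0,-0.869],-0.2]])

```text
t: 1.1
ee_pos: [365.6, -248.0, 222.6]
orientation: [-2.262, -2.179, -0.0]
ft_force: [-0.4, -0.4, -0.2]
width: 35.3
grasp_force: 0.0
```

```bash
python3 - <<'E'
from workcell import *
from h import *
o=get_obs();R1=att();print(o['ee_pos'],R.from_rotvec(o['orientation']).as_matrix()-R1)
R0=R.from_rotvec([-3.121,-0.351,0]).as_matrix();p0=np.array([138.73,-609.39,222.68])+R0@[300,-300,0]
print(p0,d(p0,R1,(449.8,62.4,160),R1))
E
```

```text
[ 365.57836681 -248.01980777  222.56904809] [[-6.87452281e-03  2.78950189e-04 -2.55989726e-04]
 [ 2.78894697e-04  6.87463498e-03  4.29843139e-04]
 [ 4.20046945e-04 -2.71765392e-04  1.25147940e-07]]
[ 364.60036104 -250.24868037  222.98420397] ([1.054, 0.238, 0.21], [0.0, 0.0, 0.0])
```

>>> step_arm(deltas=[[[1,0.238,0.1],[0,0,0],-0.2],[[1,0.238,0.1],[0,0,0],-0.2],[[1,0.238,0.1],[0,0,0],-0.2],[[1,0.238,0.1],[0,0,0],-0.2],[[1,0.238,0.1],[0,0,0],-0.2],[[1,0.238,0.1],[0,0,0],-0.2],[[1,0.238,0.1],[0,0,0],-0.2],[[1,0.238,0.1],[0,0,0],-0.2],[[1,0.238,0.1],[0,0,0],-0.2],[[1,0.238,0.1],[0,0,0],-0.2],[[1,0.238,0.1],[0,0,0],-0.2]])

```text
t: 2.02
ee_pos: [448.7, 45.0, 192.5]
orientation: [-2.271, -2.171, 0.001]
ft_force: [-0.1, -0.7, -0.2]
width: 35.3
grasp_force: 0.0
```

```bash
python3 - <<'E'
from workcell import *
from h import *
o=get_obs();print(o['ee_pos'],o['orientation'])
R0=R.from_rotvec(o['orientation']).as_matrix()
print(d(o['ee_pos'],R0,(449.8,62.4,160),att()),d(o['ee_pos'],R0,(449.8,62.4,95),att()))
D=get_image('side');crop(D,190,130,320,250,5,'s1')
E
```

```text
[448.71962476  44.96893703 192.49528071] [-2.27096126e+00 -2.17052373e+00  1.35665618e-03]
([0.058, 0.001, 0.108], [-0.0, 0.0, -0.001]) ([0.058, 0.001, 0.325], [-0.0, 0.0, -0.001])
```

View pics/s1.png

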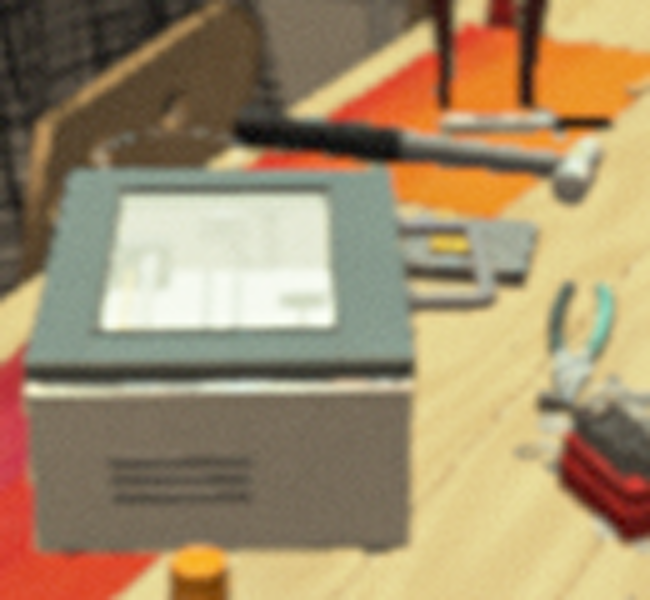

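The side crop shows the two fingertips at (440,100) and (530,100) in the crop, straddling the bar line at about x=487. I'll descend and close.

>>> step_arm(deltas=[[[0.058,0,0.15],[0,0,0],-0.2],[[0.058,0,0.25],[0,0,0],-0.2],[[0.058,0,0.325],[0,0,0],-0.2],[[0.058,0,0.325],[0,0,0],-0.2],[[0.058,0,0.325],[0,0,0],-0.2],[[0.058,0,0.325],[0,0,0],-1],[[0.058,0,0.325],[0,0,0],-1],[[0.058,0,0.325],[0,0,0],-1],[[0.058,0,0.325],[0,0,0],-1],[[0.058,0,0.325],[0,0,0],-1],[[0.058,0,0.325],[0,0,0],-1]])

```text
t: 2.98
ee_pos: [451.3, 63.7, 96.3]
orientation: [2.267, 2.171, 0.004]
ft_force: [0.7, -2.5, 7.9]
width: 8.8
grasp_force: 30.0
```

```bash
python3 - <<'E'
import numpy as np
r=np.hypot(231,6);f0=np.arctan2(6,231)
th=np.r_[.01,.03,.06,.095+.035*np.arange(17)]
print(len(th),th[-1])
f=lambda t:np.c_[-r*np.cos(f0+t)+231,-(r*np.sin(f0+t)-6)]/300
a=f(th);print(np.round(a,3).tolist())
t2=np.minimum(th[-1]+.034*np.arange(1,21),1.285);print(t2[-1]);print(np.round(f(t2)-a[-1],3).tolist())
E
```

```text
20 0.655
[[0.0, -0.008], [0.001, -0.023], [0.003, -0.046], [0.005, -0.073], [0.009, -0.1], [0.014, -0.126], [0.019, -0.153], [0.026, -0.179], [0.033, -0.205], [0.042, -0.23], [0.051, -0.256], [0.061, -0.281], [0.072, -0.305], [0.084, -0.33], [0.096, -0.353], [0.11, -0.377], [0.124, -0.4], [0.139, -0.422], [0.155, -0.444], [0.172, -0.465]]
1.285
[[0.017, -0.02], [0.034, -0.04], [0.052, -0.058], [0.071, -0.077], [0.091, -0.094], [0.111, -0.111], [0.131, -0.127], [0.152, -0.143], [0.174, -0.158], [0.196, -0.172], [0.219, -0.185], [0.242, -0.198], [0.265, -0.209], [0.289, -0.22], [0.313, -0.23], [0.337, -0.24], [0.362, -0.248], [0.387, -0.256], [0.401, -0.259], [0.401, -0.259]]
```

>>> step_arm(deltas=[[[0,0.0,-0.008],[0,0,0],-1],[[0,0.001,-0.023],[0,0,0],-1],[[0,0.003,-0.046],[0,0,0],-1],[[0,0.005,-0.073],[0,0,0],-1],[[0,0.009,-0.1],[0,0,0],-1],[[0,0.014,-0.126],[0,0,0],-1],[[0,0.019,-0.153],[0,0,0],-1],[[0,0.026,-0.179],[0,0,0],-1],[[0,0.033,-0.205],[0,0,0],-1],[[0,0.042,-0.23],[0,0,0],-1],[[0,0.051,-0.256],[0,0,0],-1],[[0,0.061,-0.281],[0,0,0],-1],[[0,0.072,-0.305],[0,0,0],-1],[[0,0.084,-0.33],[0,0,0],-1],[[0,0.096,-0.353],[0,0,0],-1],[[0,0.11,-0.377],[0,0,0],-1],[[0,0.124,-0.4],[0,0,0],-1],[[0,0.139,-0.422],[0,0,0],-1],[[0,0.155,-0.444],[0,0,0],-1],[[0,0.172,-0.465],[0,0,0],-1]])

```text
t: 4.65
ee_pos: [499.6, 61.4, 234.8]
orientation: [-2.267, -2.17, 0.006]
ft_force: [-9.1, 0.5, -4.4]
width: 9.2
grasp_force: 30.0
```

Hood is following; forces are moderate.

>>> step_arm(deltas=[[[0,0.017,-0.02],[0,0,0],-1],[[0,0.034,-0.04],[0,0,0],-1],[[0,0.052,-0.058],[0,0,0],-1],[[0,0.071,-0.077],[0,0,0],-1],[[0,0.091,-0.094],[0,0,0],-1],[[0,0.111,-0.111],[0,0,0],-1],[[0,0.131,-0.127],[0,0,0],-1],[[0,0.152,-0.143],[0,0,0],-1],[[0,0.174,-0.158],[0,0,0],-1],[[0,0.196,-0.172],[0,0,0],-1],[[0,0.219,-0.185],[0,0,0],-1],[[0,0.242,-0.198],[0,0,0],-1],[[0,0.265,-0.209],[0,0,0],-1],[[0,0.289,-0.22],[0,0,0],-1],[[0,0.313,-0.23],[0,0,0],-1],[[0,0.337,-0.24],[0,0,0],-1],[[0,0.362,-0.248],[0,0,0],-1],[[0,0.38,-0.253],[0,0,0],-1],[[0,0.38,-0.253],[0,0,0],-1]])

```text
t: 6.23
ee_pos: [616.9, 56.2, 314.9]
orientation: [2.267, 2.17, 0.005]
ft_force: [-5.1, -2.0, 11.9]
width: 8.8
grasp_force: 30.0
```

```bash
python3 - <<'E'
from workcell import *
from h import *
o=get_obs();print(o['ee_pos'],o['ft_force'])
for n in('top','side'):
    D=get_image(n);pickle.dump(D,open(n+'1.pkl','wb'))
    cs=dict(top=(200,110,350,250),side=(180,110,330,240))[n]
    crop(D,*cs,4,n+'1c')
a=cv2.imread('pics/top1c.png');b=cv2.imread('pics/side1c.png')
E
```

```text
[616.8591141   56.23473211 314.89396334] [-5.11789276 -1.95375784 11.94998575]
```

View pics/top1c.png

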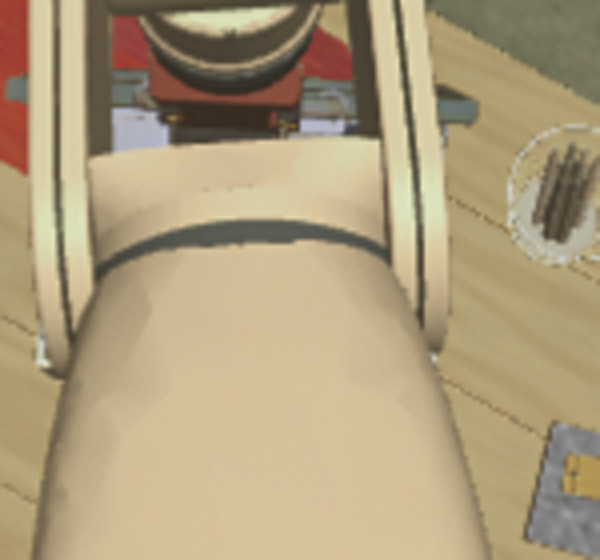

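View pics/side1c.png

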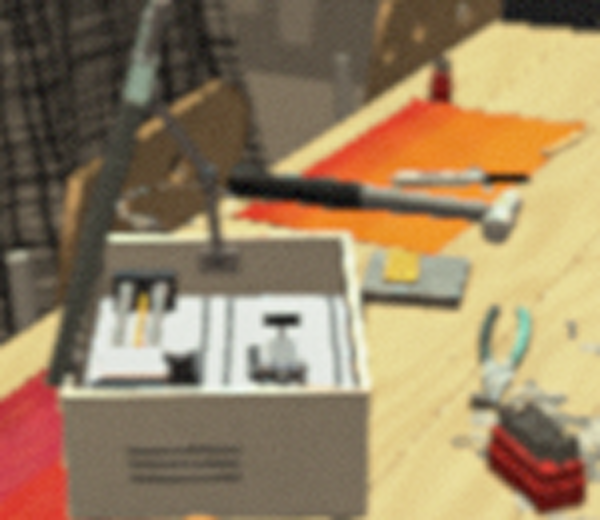

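The side crop shows the hood up at left, with the stay inside the right wall: pivot at (218,258), knuckle about (207,178), upper end about (165,112). The clip roller is the dark bar at (281,320).

```bash
python3 - <<'E'
from h import *
D=load('side1')
f=lambda u,v:(np.array([[u,v]])/4-.5+.125+[180,110])
def ony(uv,y):
    c,r=ray(D,uv);n=ER[:,1];t=(y-(c-E0)@n)/(r@n);return e((c+r*t[:,None])[0])
for nm,u,v in(('pivot',218,258),('knuckle',207,176),('top',165,112)):print(nm,ony(f(u,v),-98).round(1))
p=e(onz(D,f(281,320),97)[0]);print('roller',p.round(1),e(onz(D,f(264,317),97)[0]),e(onz(D,f(300,323),97)[0]))
print('foot-ish stop',e(onz(D,f(265,350),70)[0]))
for u,v in((108,238),(352,236),(368,390),(66,390)):print('rim',e(onz(D,f(u,v),100)[0]).round(1))
print('rod ee', e([616.9,56.2,314.9+14]))
E
```

```text
pivot [  3.8 -98.   95. ]
knuckle [ 10.2 -98.  158.7]
top [ 38.6 -98.  207.1]
roller [-41.   17.2  97. ] [-29.63793832  12.00834403  97.        ] [-53.61501208  22.43018494  97.        ]
foot-ish stop [-29.98454466   6.97096314  70.        ]
rim [  86.7 -127.9  100. ]
rim [ -95.8 -125.7  100. ]
rim [-92.7 128.2 100. ]
rim [ 91.9 123.  100. ]
rod ee [ 28.17710538   1.14049646 328.9       ]
```

```bash
python3 - <<'E'
from workcell import *
from h import *
from scipy.optimize import fsolve
H=np.array([92,103.])
for px in(1,4,7):
    P=np.array([px,87.])
    A=lambda r,b,t:H+r*np.array([-np.cos(b+t),np.sin(b+t)])
    dd=lambda s:2*68*np.sin((s+np.pi-2.71)/2)
    r,b=fsolve(lambda q:[np.linalg.norm(A(*q,0)-P)-dd(0),np.linalg.norm(A(*q,1.32)-P)-136],[110,-.1])
    for t in(1.0,1.1,1.2,1.264,1.32):
        a=A(r,b,t)-P;L=np.linalg.norm(a);u=a/L;k=P+u*L/2+np.sqrt(max(68**2-L*L/4,0))*np.array([-u[1],u[0]])
        print(px,round(r),round(b,2),t,(a+P).round(1),k.round(1))
    u=a/L;print('stop',P+u*np.sqrt(68**2-100)+10*np.array([u[1],-u[0]]))
o=get_obs();print(o['qpos'].round(3))
R0=R.from_rotvec(o['orientation']).as_matrix();p0=o['ee_pos'];print(e(p0))
# tool: x_t=+ex,y_t=-ey then tilt about -ey so z_t=(sin,0,-cos)
for al in(35,):
    R1=att((0,-np.radians(al),0),-np.pi/2);print((ER.T@R1).round(2))
    print(d(p0,R0,p0,R1))
    np.save('R1.npy',R1)
E
```

```text
1 121 -0.14 1.0 [ 13.2 195.2] [-33.4 145.7]
1 121 -0.14 1.1 [ 22.8 202.6] [-21.6 151.1]
1 121 -0.14 1.2 [ 33.1 209. ] [ -7.5 154.5]
1 121 -0.14 1.264 [ 40.  212.5] [  3.8 154.9]
1 121 -0.14 1.32 [ 46.2 215.3] [ 23.6 151.1]
stop [ 32.79089614 147.11105491]
4 117 -0.08 1.0 [ 21.4 195.9] [-26.6 147.7]
4 117 -0.08 1.1 [ 31.  202.5] [-14.9 152.3]
4 117 -0.08 1.2 [ 41.3 208.1] [ -1.  154.8]
4 117 -0.08 1.264 [ 48.1 211.1] [ 10.1 154.7]
4 117 -0.08 1.32 [ 54.2 213.4] [ 29.1 150.2]
stop [ 38.12377966 145.81808958]
7 107 0.03 1.0 [ 37.1 195.1] [-15.  151.4]
7 107 0.03 1.1 [ 46.6 200.1] [ -3.6 154.2]
7 107 0.03 1.2 [ 56.5 204.1] [  9.6 155. ]
7 107 0.03 1.264 [ 63.1 206.2] [ 19.7 153.8]
7 107 0.03 1.32 [ 68.9 207.6] [ 33.3 149.7]
stop [ 46.59479243 142.28338279]
[ 7.200e-02  3.240e-01  1.556e+00 -1.000e-03  1.256e+00  1.160e-01]
[ 28.05781523   1.1787945  314.90005227]
[[ 0.82  0.    0.57]
 [ 0.   -1.    0.  ]
 [ 0.57  0.   -0.82]]
([0.0, 0.0, 0.0], [-0.316, 0.316, 1.012])<stdin>:9: RuntimeWarning: The iteration is not making good progress, as measured by the 
 improvement from the last ten iterations.
```

```bash
python3 - <<'E'
from workcell import *
from h import *
o=get_obs();R0=R.from_rotvec(o['orientation']).as_matrix()
h=R.from_rotvec(1.5*np.array([-.158,.158,.506])).as_matrix();Rm=R0@h;Rf=Rm@h
print((ER.T@Rf).round(3));np.save('Rf.npy',Rf)
s=lambda M,v:((ER@M if 0 else M).T@ER@np.array(v,float)/300).round(3)
print('B',s(Rm,(50,0,-227)),s(Rm,(0,0,-227)))
for v in((22,0,0),(40,0,0),(87,0,-2),(95,0,-6)):print(v,s(Rf,v))
E
```

```text
[[ 0.82   0.001  0.573]
 [ 0.001 -1.     0.   ]
 [ 0.573  0.    -0.82 ]]
B [-0.118  0.019  0.765] [-0.226 -0.098  0.715]
(22, 0, 0) [0.06  0.    0.042]
(40, 0, 0) [0.109 0.    0.076]
(87, 0, -2) [0.234 0.    0.172]
(95, 0, -6) [0.248 0.    0.198]
```

>>> step_arm(deltas=[[[0,0,0],[0,0,0],-0.2],[[0,0,0],[0,0,0],-0.2],[[0,0,-0.02],[0,0,0],-0.2],[[0,0,-0.15],[0,0,0],-0.2],[[0,0,-0.15],[0,0,0],-0.2],[[-0.1,-0.12,-0.15],[0,0,0],-0.2],[[-0.2,-0.3,-0.15],[-0.158,0.158,0.506],-1],[[-0.33,-0.46,-0.15],[-0.158,0.158,0.506],-1],[[-0.33,-0.46,-0.15],[-0.158,0.158,0.506],-1],[[-0.33,-0.46,-0.15],[-0.158,0.158,0.506],-1],[[-0.33,-0.46,-0.15],[-0.158,0.158,0.506],-1],[[-0.33,-0.46,-0.15],[-0.158,0.158,0.506],-1],[[-0.33,-0.46,-0.15],[-0.158,0.158,0.506],-1]])

```text
t: 7.42
ee_pos: [473.0, -37.0, 356.8]
orientation: [2.873, 1.138, 0.516]
ft_force: [-0.2, 0.1, 0.7]
width: 0.2
grasp_force: 0.0
```

>>> step_arm(deltas=[[[-0.226,-0.098,0.715],[-0.158,0.158,0.506],-1],[[-0.226,-0.098,0.715],[-0.158,0.158,0.506],-1],[[-0.226,-0.098,0.715],[-0.158,0.158,0.506],-1],[[-0.226,-0.098,0.715],[-0.158,0.158,0.506],-1],[[-0.118,0.019,0.765],[-0.158,0.158,0.506],-1],[[-0.118,0.019,0.765],[-0.158,0.158,0.506],-1],[[-0.118,0.019,0.765],[-0.158,0.158,0.506],-1],[[-0.118,0.019,0.765],[-0.158,0.158,0.506],-1],[[-0.118,0.019,0.765],[-0.158,0.158,0.506],-1]])

```text
t: 8.17
ee_pos: [516.1, -25.8, 156.0]
orientation: [-2.968, -0.214, -0.913]
ft_force: [-0.4, 0.5, 0.6]
width: 0.5
grasp_force: 0.0
```

```bash
python3 - <<'E'
from workcell import *
from h import *
o=get_obs();print(e(o['ee_pos']),o['qpos'].round(2),o['ft_force'].round(1)); print((ER.T@R.from_rotvec(o['orientation']).as_matrix()).round(2))
D=get_image('side');pickle.dump(D,open('side2.pkl','wb'));crop(D,180,100,330,220,4,'side2c')
E
```

```text
[-68.88337293 -85.24712581 155.99160352] [-0.17  0.25  2.3   1.48  0.16 -0.17] [-0.4  0.5  0.6]
[[ 0.81  0.18  0.55]
 [ 0.16 -0.98  0.09]
 [ 0.56  0.01 -0.83]]
```

View pics/side2c.png

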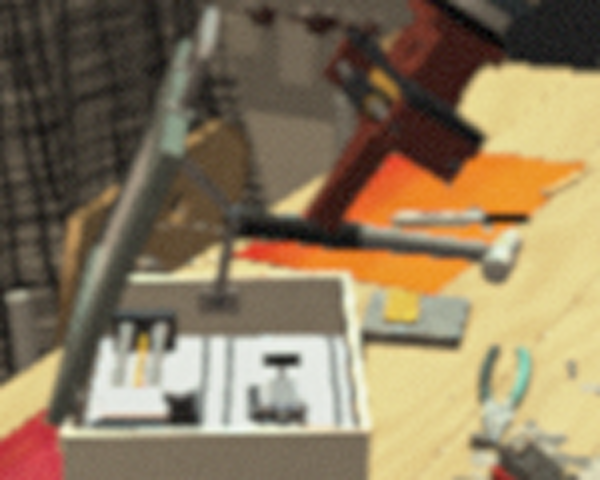

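The side crop shows the hood partly sunk, the knuckle at (232,212) and the fingertip at (318,222) in front of it. J5 is near its limit, so I'll reduce the tilt to 22°.

```bash
python3 - <<'E'
from workcell import *
from h import *
o=get_obs();R0=R.from_rotvec(o['orientation']).as_matrix()
R2=att((0,-np.radians(22),0),-np.pi/2);np.save('R2.npy',R2)
print(d(o['ee_pos'],R0,w((-62,-98,141)),R2))
for v in((20,0,0),(86,0,-7)):print(v,(R2.T@ER@np.array(v)/300).round(3))
D=load('side2');n=ER[:,1]
c,r=ray(D,np.array([[232,212]])/4-.4+[180,100]);t=(-98-(c-E0)@n)/(r@n);print(e((c+r*t[:,None])[0]))
E
```

```text
([-0.016, 0.045, 0.048], [-0.05, -0.142, 0.11])
(20, 0, 0) [0.062 0.    0.025]
(86, 0, -7) [0.257 0.    0.129]
[ -7.73070399 -98.         161.58373236]
```

>>> step_arm(deltas=[[[-0.016,0.045,0.048],[-0.05,-0.142,0.11],-1],[[-0.016,0.045,0.048],[-0.05,-0.142,0.11],-1],[[-0.016,0.045,0.048],[-0.05,-0.142,0.11],-1],[[-0.016,0.045,0.048],[-0.05,-0.142,0.11],-1],[[-0.016,0.045,0.048],[-0.05,-0.142,0.11],-1]])

```text
t: 8.63
ee_pos: [519.2, -27.0, 144.7]
orientation: [-3.008, -0.09, -0.738]
ft_force: [-0.1, -0.1, 0.4]
width: 0.6
grasp_force: 0.0
```

```bash
cat > st.py <<'E'
from workcell import *
from h import *
o=get_obs();R0=R.from_rotvec(o['orientation']).as_matrix()
print(e(o['ee_pos']).round(1),o['qpos'].round(2),o['ft_force'].round(1));print((ER.T@R0).round(2).tolist())
E
python3 - <<'E'
from st import *
R2=np.load('R2.npy');print(d(o['ee_pos'],R0,w((-40,-98,141)),R2),d(o['ee_pos'],R0,w((24,-98,134)),R2))
E
```

```text
[-65.7 -86.3 144.7] [-0.15  0.27  2.23  0.63  0.21  0.77] [-0.1 -0.1  0.4]
[[0.88, 0.11, 0.46], [0.09, -0.99, 0.08], [0.46, -0.03, -0.89]]
([0.067, 0.049, 0.047], [-0.048, -0.064, 0.059]) ([0.244, 0.073, 0.166], [-0.048, -0.064, 0.059])
```

>>> step_arm(deltas=[[[0.0,0.049,0.03],[-0.048,-0.064,0.059],-1],[[0.02,0.049,0.03],[-0.048,-0.064,0.059],-1],[[0.04,0.049,0.04],[-0.048,-0.064,0.059],-1],[[0.067,0.049,0.047],[-0.048,-0.064,0.059],-1],[[0.067,0.049,0.047],[-0.048,-0.064,0.059],-1]])

```text
t: 9.05
ee_pos: [548.0, -40.2, 142.7]
orientation: [3.072, -0.066, 0.606]
ft_force: [0.8, 1.0, -0.2]
width: 0.3
grasp_force: 0.0
```

```bash
python3 - <<'E'
from st import *
R2=np.load('R2.npy');print(d(o['ee_pos'],R0,w((-26,-98,141)),R2),d(o['ee_pos'],R0,w((24,-98,134)),R2))
E
```

```text
[-36.4 -98.2 142.7] [-0.11  0.32  2.12  0.07  0.32  1.44] [ 0.8  1.  -0.2]
[[0.92, 0.0, 0.38], [0.0, -1.0, -0.0], [0.38, 0.0, -0.92]]
([0.03, -0.001, 0.018], [0.001, -0.004, 0.001]) ([0.175, -0.001, 0.103], [0.001, -0.004, 0.001])
```

>>> step_arm(deltas=[[[0.01,0,0.006],[0,0,0],-1],[[0.02,0,0.012],[0,0,0],-1],[[0.025,0,0.015],[0,0,0],-1],[[0.03,0,0.018],[0,0,0],-1],[[0.035,0,0.021],[0,0,0],-1],[[0.04,0,0.024],[0,0,0],-1],[[0.045,0,0.026],[0,0,0],-1],[[0.05,0,0.029],[0,0,0],-1],[[0.055,0,0.032],[0,0,0],-1],[[0.06,0,0.035],[0,0,0],-1],[[0.065,0,0.038],[0,0,0],-1],[[0.07,0,0.041],[0,0,0],-1],[[0.075,0,0.044],[0,0,0],-1],[[0.08,0,0.047],[0,0,0],-1],[[0.085,0,0.05],[0,0,0],-1],[[0.09,0,0.053],[0,0,0],-1]])

```text
t: 10.38
ee_pos: [573.5, -40.7, 135.1]
orientation: [3.077, -0.066, 0.595]
ft_force: [-4.3, -1.1, 1.1]
width: 0.6
grasp_force: 2.0
```

>>> step_arm(deltas=[[[0.005,0,0.002],[0,0,0],-1],[[0.01,0,0.004],[0,0,0],-1],[[0.015,0,0.007],[0,0,0],-1],[[0.02,0,0.009],[0,0,0],-1],[[0.025,0,0.011],[0,0,0],-1],[[0.03,0,0.014],[0,0,0],-1],[[0.035,0,0.016],[0,0,0],-1],[[0.04,0,0.018],[0,0,0],-1],[[0.045,0,0.021],[0,0,0],-1],[[0.05,0,0.024],[0,0,0],-1],[[0.055,0,0.027],[0,0,0],-1],[[0.06,0,0.03],[0,0,0],-1],[[0.065,0,0.033],[0,0,0],-1],[[0.07,0,0.036],[0,0,0],-1],[[0.075,0,0.039],[0,0,0],-1]])

```text
t: 11.63
ee_pos: [600.2, -41.8, 133.3]
orientation: [3.076, -0.066, 0.599]
ft_force: [-1.2, 0.6, -1.0]
width: 0.3
grasp_force: 0.5
```

```bash
python3 - <<'E'
from st import *
D=get_image('side');pickle.dump(D,open('side3.pkl','wb'));crop(D,180,100,330,220,4,'side3c')
E
```

```text
[ 15.8 -97.5 133.3] [-0.1   0.4   2.01  0.07  0.35  1.45] [-1.2  0.6 -1. ]
[[0.93, 0.0, 0.38], [0.0, -1.0, 0.0], [0.38, -0.0, -0.93]]
```

View pics/side3c.png

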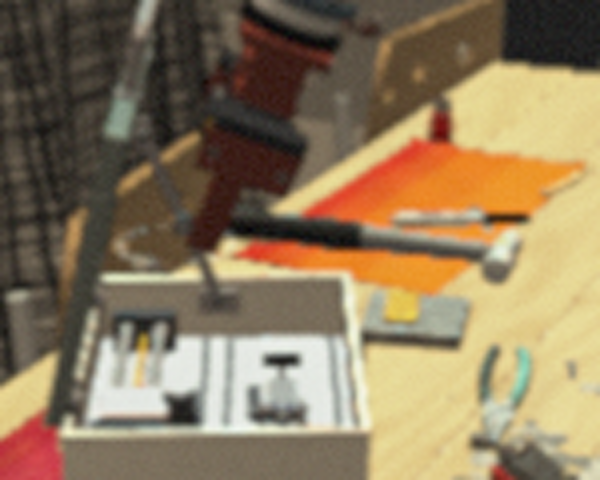

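Hood is near its top and the knuckle at (188,222) is about at dead centre. I'll continue pushing gently.

>>> step_arm(deltas=[[[0.005,0,0.003],[0,0,0],-1],[[0.01,0,0.006],[0,0,0],-1],[[0.014,0,0.009],[0,0,0],-1],[[0.018,0,0.011],[0,0,0],-1],[[0.022,0,0.014],[0,0,0],-1],[[0.022,0,0.014],[0,0,0],-1]])

```text
t: 12.18
ee_pos: [607.7, -42.1, 131.7]
orientation: [3.077, -0.066, 0.598]
ft_force: [-0.7, 0.5, -0.6]
width: 0.4
grasp_force: 0.5
```

>>> step_arm(deltas=[[[0.005,0,0.003],[0,0,0],-1],[[0.01,0,0.006],[0,0,0],-1],[[0.014,0,0.009],[0,0,0],-1],[[0.018,0,0.011],[0,0,0],-1],[[0.018,0,0.011],[0,0,0],-1]])

```text
t: 12.6
ee_pos: [611.9, -42.3, 129.7]
orientation: [3.078, -0.066, 0.592]
ft_force: [-8.4, -1.2, 0.4]
width: 0.4
grasp_force: 3.7
```

```bash
python3 - <<'E'
from st import *
D=get_image('side');pickle.dump(D,open('side4.pkl','wb'));crop(D,180,100,330,220,4,'side4c')
E
```

```text
[ 27.5 -97.5 129.7] [-0.1   0.42  1.98  0.06  0.36  1.46] [-8.4 -1.2  0.4]
[[0.93, 0.0, 0.37], [0.0, -1.0, 0.0], [0.37, -0.0, -0.93]]
```

View pics/side4c.png

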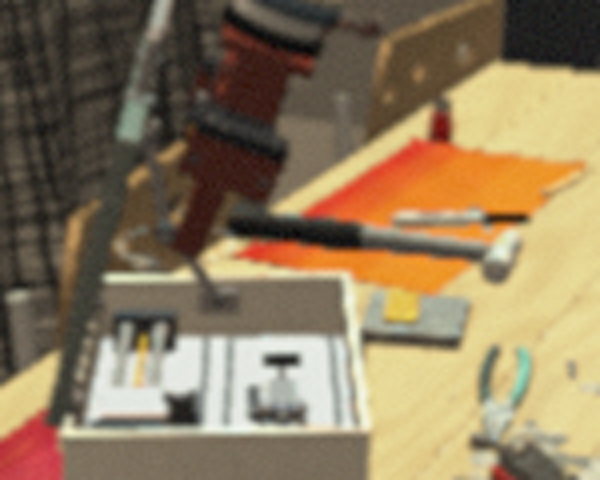

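The knuckle is now at (163,230), past dead centre with 8 N against the stop, and the hood has settled back slightly. I'll withdraw.

```bash
python3 - <<'E'
from st import *
p=e(o['ee_pos']);
s=lambda v:(R0.T@ER@np.array(v,float)/300).round(3).tolist()
print(s((-40,0,0)),s((-70,0,30)))
print(d(w(p+[-70,0,30]),R0,w((-41,17,165)),att((0,0,0),-np.pi/2)))
E
```

```text
[ 27.5 -97.4 129.8] [-0.1   0.42  1.98  0.06  0.36  1.46] [-7.8 -0.7  0.9]
[[0.93, 0.0, 0.37], [0.0, -1.0, 0.0], [0.37, -0.0, -0.93]]
[-0.124, -0.0, -0.049] [-0.18, -0.0, -0.179]
([0.011, -0.381, -0.014], [-0.001, -0.253, 0.001])
```

>>> step_arm(deltas=[[[-0.06,0,-0.024],[0,0,0],-1],[[-0.124,0,-0.049],[0,0,0],-1],[[-0.18,0,-0.179],[0,0,0],-1],[[-0.18,0,-0.179],[0,0,0],-1],[[-0.18,0,-0.179],[0,0,0],-1],[[-0.18,0,-0.179],[0,0,0],-1]])

```text
t: 13.15
ee_pos: [545.7, -39.6, 161.6]
orientation: [3.075, -0.066, 0.605]
ft_force: [0.1, 0.7, -1.1]
width: 0.7
grasp_force: 0.0
```

```bash
python3 - <<'E'
from st import *
D=get_image('side');pickle.dump(D,open('side5.pkl','wb'))
print(d(o['ee_pos'],R0,w((-41,17,165)),att((0,0,0),-np.pi/2)))
E
```

```text
[-38.8 -97.7 161.6] [-0.11  0.28  2.11  0.07  0.37  1.44] [ 0.1  0.7 -1.1]
[[0.93, 0.0, 0.38], [0.0, -1.0, 0.0], [0.38, -0.0, -0.93]]
([-0.002, -0.382, -0.013], [-0.001, -0.259, 0.001])
```

Move over the clip roller, open to about 50 mm.

>>> step_arm(deltas=[[[0,-0.382,-0.013],[0,-0.259,0],0.13],[[0,-0.382,-0.013],[0,-0.259,0],0.13],[[0,-0.382,-0.013],[0,-0.259,0],0.13],[[0,-0.382,-0.013],[0,-0.259,0],0.13],[[0,-0.382,-0.013],[0,-0.259,0],0.13],[[0,-0.382,-0.013],[0,-0.259,0],0.13],[[0,-0.382,-0.013],[0,-0.259,0],0.13]])

```text
t: 13.78
ee_pos: [546.2, 74.3, 163.1]
orientation: [-3.14, 0.068, 0.008]
ft_force: [0.0, -0.9, -0.0]
width: 43.9
grasp_force: 0.0
```

```bash
python3 - <<'E'
from st import *
D=get_image('side');pickle.dump(D,open('side6.pkl','wb'))
A=load('side4')['pixels'];B=load('side5')['pixels'];C=D['pixels']
# hood edge motion between shots
for a,b in((A,B),(B,C)): 
    q=[x[110:200,193:225].astype(np.float32).mean(2) for x in(a,b)]
    print('hood shift',cv2.phaseCorrelate(*q))
# roller in side image: dark pixels near clip
g=C.mean(2)[182:204,238:262].astype(int);print(g)
E
```

```text
[-43.2  16.1 163.1] [0.11 0.4  1.84 0.   0.91 1.73] [ 0.  -0.9 -0. ]
[[1.0, 0.0, -0.01], [0.0, -1.0, 0.0], [-0.01, -0.0, -1.0]]
hood shift ((-0.11014059781245322, -0.019103480987659793), 0.9370940145519044)
hood shift ((-0.014718816681469349, -0.022092510230983464), 0.9937439335717095)
[[105 101 106 100 104 104 107 111 111 113 108 109 107 109 110 111 109 109
  109 108 111 108 108 107]
 [124 125 132 127 125 127 132 144 152 153 149 149 149 146 150 150 147 150
  152 152 150 144 141 134]
 [157 173 180 182 180 182 189 202 212 214 209 207 206 207 208 207 209 206
  207 208 204 202 193 170]
 [187 214 223 223 224 224 226 230 232 232 230 229 230 231 231 229 230 229
  232 232 231 231 225 204]
 [193 223 229 231 232 229 231 233 233 234 232 232 234 235 234 232 232 230
  232 232 233 233 231 216]
 [194 225 230 229 228 231 231 228 223 221 223 220 221 219 220 218 220 226
  231 231 232 232 230 222]
 [190 222 229 227 229 230 227 208 175 159 154 148 146 144 144 145 166 206
  228 232 230 231 230 224]
 [195 225 228 228 228 231 224 183 118  80  71  62  61  60  58  66 114 184
  226 231 231 230 231 224]
 [196
[... 709 characters left out ...]
28 226 194 144 115 152 196 206 191 179 177 175 176 176 192 214 225
  230 228 229 228 230 230]
 [209 228 225 193 134 108 148 193 208 191 179 175 176 177 179 187 209 225
  228 229 229 226 229 231]
 [209 228 225 193 135 104 136 188 202 189 174 177 178 176 175 183 194 209
  222 227 227 229 230 231]
 [210 227 227 195 143 107 127 174 189 175 161 165 175 166 164 171 174 182
  201 223 228 231 230 230]
 [215 228 228 198 149 120 122 144 151 146 135 145 156 148 139 145 144 147
  168 210 227 227 229 231]
 [221 230 227 196 149 116 107 106 110 103  98 109 126 115 106 108 107 110
  151 202 227 231 228 230]
 [223 229 226 193 134  91  74  67  73  67  67  94 110 103  85  71  71  95
  152 208 227 230 229 231]]
```

```bash
python3 - <<'E'
from st import *
D=load('side6')
print('roller',e(onz(D,[[250.0,189.6]],97)[0]))
print('hinge-ish stalk base',e(onz(D,[[250.0,203]],80)[0]))
T=load('top1')
print(d(o['ee_pos'],R0,w((-41.5,16,88)),att((0,0,0),-np.pi/2)))
E
```

```text
[-43.3  15.9 163.4] [0.11 0.4  1.84 0.   0.91 1.73] [-0.5  0.7 -0.2]
[[1.0, 0.0, -0.0], [0.0, -1.0, 0.0], [-0.0, -0.0, -1.0]]
roller [-41.34296497  17.06874274  97.        ]
hinge-ish stalk base [-40.63211397  63.56516396  80.        ]
([0.007, -0.0, 0.251], [-0.001, 0.003, 0.0])
```

>>> step_arm(deltas=[[[0.007,0,0.12],[0,0,0],0.13],[[0.007,0,0.25],[0,0,0],0.13],[[0.007,0,0.25],[0,0,0],0.13],[[0.007,0,0.25],[0,0,0],0.13],[[0.007,0,0.25],[0,0,0],-1],[[0.007,0,0.25],[0,0,0],-1],[[0.007,0,0.25],[0,0,0],-1],[[0.007,0,0.25],[0,0,0],-1],[[0.007,0,0.25],[0,0,0],-1],[[0.007,0,0.25],[0,0,0],-1],[[0.007,0,0.25],[0,0,0],-1]])

```text
t: 14.75
ee_pos: [549.3, 78.1, 89.5]
orientation: [-3.134, 0.071, 0.005]
ft_force: [-1.5, 13.4, 0.0]
width: 8.3
grasp_force: 30.0
```

>>> step_arm(deltas=[[[0,-0.012,0],[0,0,0],-1],[[0,-0.017,-0.011],[0,0,0],-1],[[0,-0.022,-0.023],[0,0,0],-1],[[0,-0.03,-0.038],[0,0,0],-1],[[0,-0.039,-0.052],[0,0,0],-1],[[0,-0.05,-0.065],[0,0,0],-1],[[0,-0.061,-0.077],[0,0,0],-1],[[0,-0.074,-0.087],[0,0,0],-1],[[0,-0.084,-0.094],[0,0,0],-1],[[0,-0.086,-0.096],[0,0,0],-1],[[0,-0.086,-0.096],[0,0,0],-1]])

```text
t: 15.67
ee_pos: [550.3, 98.9, 119.1]
orientation: [3.139, -0.065, -0.006]
ft_force: [-2.9, -11.8, 11.0]
width: 8.3
grasp_force: 33.3
```

```bash
python3 st.py
```

```text
[-40.3  40.9 119.1] [ 0.16  0.47  1.84 -0.    0.83  1.77] [ -2.9 -11.8  11. ]
[[1.0, 0.0, -0.0], [0.0, -1.0, -0.0], [-0.0, 0.0, -1.0]]
```

>>> step_arm(deltas=[[[0,0,0],[0,0,0],-0.1],[[0,0,0],[0,0,0],-0.1],[[0,0,0],[0,0,0],-0.1],[[0,0,-0.08],[0,0,0],-0.1],[[0,0,-0.2],[0,0,0],-0.1],[[0,0,-0.3],[0,0,0],-0.1],[[0,0,-0.3],[0,0,0],-0.1],[[0,0,-0.3],[0,0,0],-0.1]])

```text
t: 16.33
ee_pos: [551.7, 101.1, 209.7]
orientation: [-3.139, 0.067, 0.0]
ft_force: [-0.2, -0.3, -0.1]
width: 39.0
grasp_force: 0.0
```

```bash
python3 - <<'E'
from st import *
D=get_image('side');pickle.dump(D,open('side7.pkl','wb'))
C=D['pixels'].mean(2).astype(int)
sub=C[170:206,240:268];m=sub<90;ys,xs=np.nonzero(m);print('dark',[(y+170,xs[ys==y].min()+240,xs[ys==y].max()+240) for y in np.unique(ys)])
f=lambda u,v:(np.array([[u,v]])/4-.4+[180,100])
n=ER[:,1]
for u,v in((83,350),(108,250),(128,190),(150,120)):
    c,r=ray(D,f(u,v));t=(130-(c-E0)@n)/(r@n);print('hood',e((c+r*t[:,None])[0]).round(1))
bl=att((0,0,0),-0.13)  # x_t ~ blank long axis
L=np.array([np.sin(.174),np.cos(.174),0]);g=np.array([430.1,-199.7,0])-18*L;print('grasp',g)
xw=L;zw=np.array([0,0,-1.]);RB=np.c_[xw,np.cross(zw,xw),zw];np.save('RB.npy',RB)
print(d(o['ee_pos'],R0,[g[0],g[1],209],RB))
E
```

```text
[-38.9  43.1 209.7] [0.16 0.35 1.78 0.   1.01 1.77] [-0.2 -0.3 -0.1]
[[1.0, 0.0, -0.0], [0.0, -1.0, 0.0], [-0.0, -0.0, -1.0]]
dark [(np.int64(181), np.int64(246), np.int64(254)), (np.int64(182), np.int64(245), np.int64(255)), (np.int64(183), np.int64(246), np.int64(254)), (np.int64(184), np.int64(249), np.int64(251)), (np.int64(203), np.int64(244), np.int64(252)), (np.int64(204), np.int64(244), np.int64(252)), (np.int64(205), np.int64(249), np.int64(250))]
hood [ 77.6 130.  156.7]
hood [ 59.5 130.  219.9]
hood [ 46.3 130.  256.3]
hood [ 32.2 130.  297.6]
grasp [ 426.98378017 -217.42820278    0.        ]
([-0.37, 1.079, -0.0], [-0.001, -0.001, -0.96])
```

>>> step_arm(deltas=[[[-0.2,0.2,0],[0,0,-0.96],0.13],[[-0.3,0.5,0],[0,0,-0.96],0.13],[[-0.37,0.95,0],[0,0,-0.96],0.13],[[-0.37,0.95,0],[0,0,-0.96],0.13],[[-0.37,0.95,0],[0,0,-0.96],0.13],[[-0.37,0.95,0],[0,0,-0.96],0.13],[[-0.37,0.95,0],[0,0,-0.96],0.13],[[-0.37,0.95,0],[0,0,-0.96],0.13],[[-0.37,0.95,0],[0,0,-0.96],0.13],[[-0.37,0.95,0],[0,0,-0.96],0.13],[[-0.37,0.95,0],[0,0,-0.96],0.13],[[-0.37,0.95,0],[0,0,-0.96],0.13]])

```text
t: 17.38
ee_pos: [426.1, -179.2, 206.2]
orientation: [-2.439, -1.969, 0.006]
ft_force: [-0.0, -0.0, -0.6]
width: 49.6
grasp_force: 0.0
```

```bash
python3 - <<'E'
from st import *
RB=np.load('RB.npy')
print(d(o['ee_pos'],R0,[427,-217.4,16],RB))
T=get_image('top');S=get_image('side')
pickle.dump(T,open('top8.pkl','wb'));pickle.dump(S,open('side8.pkl','wb'))
a=T['pixels'][125:225,205:315,::-1];b=S['pixels'][165:215,195:275,::-1]
a=cv2.resize(np.ascontiguousarray(a),None,fx=3.8,fy=3.8,interpolation=2);b=cv2.resize(np.ascontiguousarray(b),None,fx=4.4,fy=4.4,interpolation=2)
im=np.zeros((400,800,3),np.uint8);im[:a.shape[0],:a.shape[1]]=a;im[:b.shape[0],430:430+b.shape[1]]=b
cv2.imwrite('pics/comb.png',im)
E
```

```text
[-152.1 -242.4  206.2] [-0.42  0.21  1.99 -0.    0.95 -0.21] [-0.  -0.  -0.6]
[[0.17, 0.99, -0.01], [0.99, -0.17, 0.0], [0.0, -0.01, -1.0]]
([-0.125, 0.035, 0.634], [-0.005, -0.001, -0.026])
```

View pics/comb.png

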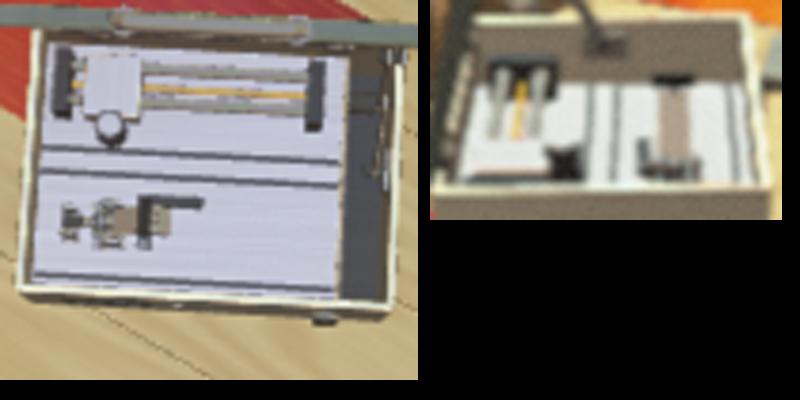

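The top crop shows the L-shaped fence: face at row ≈208, right end at col ≈204. The end stop's right face is at col ≈152, and the raised clip is over it. The bottom rim corners are at (20,290) and (392,312).

```bash
python3 - <<'E'
from h import *
T=load('top8')
f=lambda u,v:np.array([[u,v]])/3.8-.37+[205,125]
for n,u,v,z in(('fence end',204,208,72),('fence mid',180,208,72),('stop',153,235,72),('stop low',153,247,72),('rimBL',19,291,100),('rimBR',391,313,100),('rimR',405,70,100),('rimL',36,40,100),('spindle',112,118,102)):
    print(n,e(onz(T,f(u,v),z)[0]).round(1))
g=T['pixels'].mean(2).astype(int)
print(g[174:196,250:256]); print(g[186:190,238:262])
E
```

```text
fence end [-25.2   4.9  72. ]
fence mid [-26.1  21.8  72. ]
stop [-46.2  39.7  72. ]
stop low [-54.7  39.2  72. ]
rimBL [-93.2 127.2 100. ]
rimBR [ -95.1 -126.8  100. ]
rimR [  74.5 -130.1  100. ]
rimL [ 83.  127.7 100. ]
spindle [ 29.8  70.9 102. ]
[[203 203 203 203 203 203]
 [202 203 204 203 203 202]
 [145 168 169 168 169 167]
 [ 88  92  92  91  91  92]
 [ 82  81  79  80  79  79]
 [103 106  92  90  90  90]
 [193 200 199 199 199 197]
 [199 207 206 205 206 205]
 [198 205 204 204 204 205]
 [196 203 203 202 203 202]
 [196 202 202 202 201 201]
 [197 203 201 202 202 201]
 [193 200 199 199 199 199]
 [205 206 205 205 204 204]
 [207 206 206 206 205 204]
 [205 206 205 206 206 205]
 [200 200 200 200 200 200]
 [202 202 202 201 201 200]
 [204 204 204 206 205 205]
 [202 202 203 202 202 203]
 [200 200 200 199 199 201]
 [201 202 202 201 202 201]]
[[151 149 130  74  55  55  75 117 121 125 133 151 193 200 199 199 199 199
  200 199 200 200 201 200]
 [200 209 205 119  87  85 114 194 201 173 166 196 205 206 205 205 204 204
  203 203 203 202 203 203]
 [207 211 205 132 139 120 125 200 211 206 205 207 207 206 206 206 205 204
  204 203 204 204 203 204]
 [201 202 172 133 145 131 122 196 206 206 205 206 205 206 205 206 206 205
  205 205 205 205 205 205]]
```

>>> step_arm(deltas=[[[-0.125,0.035,0.2],[-0.005,-0.001,-0.026],0.13],[[-0.125,0.035,0.4],[-0.005,-0.001,-0.026],0.13],[[-0.125,0.035,0.5],[-0.005,-0.001,-0.026],0.13],[[-0.125,0.035,0.58],[-0.005,-0.001,-0.026],0.13],[[-0.125,0.035,0.61],[-0.005,-0.001,-0.026],0.13],[[-0.125,0.035,0.63],[-0.005,-0.001,-0.026],0.13],[[-0.125,0.035,0.634],[-0.005,-0.001,-0.026],0.13],[[-0.125,0.035,0.634],[-0.005,-0.001,-0.026],0.13]])

```text
t: 18.15
ee_pos: [428.9, -217.6, 17.9]
orientation: [2.41, 2.012, 0.002]
ft_force: [-0.4, 0.2, -0.0]
width: 49.4
grasp_force: 0.0
```

```bash
python3 - <<'E'
from st import *
RB=np.load('RB.npy');print(o['ee_pos'])
print(d(o['ee_pos'],R0,[427,-217.4,15.5],RB))
E
```

```text
[-147.6 -280.7   17.9] [-0.49  0.57  2.05  0.    0.52 -0.32] [-0.4  0.2 -0. ]
[[0.14, 0.99, 0.0], [0.99, -0.14, -0.0], [-0.0, 0.0, -1.0]]
[ 428.91576138 -217.59306641   17.90278563]
([-0.001, -0.006, 0.008], [0.002, 0.0, -0.004])
```

>>> step_arm(deltas=[[[0,-0.006,0.008],[0,0,-0.004],0.13],[[0,-0.006,0.008],[0,0,-0.004],0.13],[[0,-0.006,0.008],[0,0,-0.004],-1],[[0,-0.006,0.008],[0,0,-0.004],-1],[[0,-0.006,0.008],[0,0,-0.004],-1],[[0,-0.006,0.008],[0,0,-0.004],-1],[[0,-0.006,0.008],[0,0,-0.004],-1],[[0,-0.006,0.008],[0,0,-0.004],-1],[[0,-0.006,-0.05],[0,0,-0.004],-1],[[0,-0.006,-0.15],[0,0,-0.004],-1],[[0,-0.006,-0.3],[0,0,-0.004],-1],[[0,-0.006,-0.45],[0,0,-0.004],-1],[[0,-0.006,-0.6],[0,0,-0.004],-1],[[0,-0.006,-0.6],[0,0,-0.004],-1],[[0,-0.006,-0.6],[0,0,-0.004],-1]])

```text
t: 19.4
ee_pos: [428.5, -218.3, 201.1]
orientation: [2.397, 2.016, 0.007]
ft_force: [0.3, -0.3, -0.5]
width: 26.9
grasp_force: 30.0
```

```bash
python3 - <<'E'
from st import *
print(o['ee_pos'],o['width'],o['grasp_force'])
S=get_image('side');T=get_image('top');pickle.dump(S,open('side9.pkl','wb'));pickle.dump(T,open('top9.pkl','wb'))
for n,D,z in(('side',S,o['ee_pos'][2]+2),('top',T,o['ee_pos'][2]+2)):
    im=D['pixels'].astype(int);pp=proj(D,o['ee_pos'])[0];print(n,pp)
    m=(((im[...,0]-im[...,2])>70)&(im[...,1]-im[...,2]>40)).astype(np.uint8)
    x,y=pp.astype(int);M=np.zeros_like(m);M[y-30:y+30,x-35:x+35]=m[y-30:y+30,x-35:x+35]
    for c in cv2.findContours(M,0,2)[0]:
        if cv2.contourArea(c)>20:
            r=cv2.minAreaRect(onz(D,c[:,0],z)[:,:2].astype(np.float32));print(cv2.contourArea(c),[np.round(q,1) for q in r])
E
```

```text
[-148.  -281.4  201.1] [-0.5   0.24  1.97  0.    0.93 -0.32] [ 0.3 -0.3 -0.5]
[[0.13, 0.99, 0.01], [0.99, -0.13, -0.0], [-0.0, 0.01, -1.0]]
[ 428.51303468 -218.29103392  201.14736326] 26.874108145864074 29.969813525676727
side [281.51214617 121.70739563]
168.0 [array([471.6, -39. ]), array([241.4,  29.1]), np.float64(59.7)]
57.0 [array([ 431.2, -209.5]), array([97.4, 31.8]), np.float64(82.2)]
925.5 [array([375.2, -90.9]), array([378.9, 119.5]), np.float64(67.8)]
top [376.79033039 229.09143825]
37.5 [array([ 369.8, -286.3]), array([17. , 16.1]), np.float64(90.0)]
203.5 [array([ 433.6, -187.6]), array([45.8, 29.8]), np.float64(75.0)]
```

```bash
python3 - <<'E'
from st import *
RA=att();p=o['ee_pos']
for q in((-110,-150,195),(-90,-32,185),(-75,-32,125),(-52,-32,90)):print(q,d(p,R0,w(q),RA))
E
```

```text
[-150.4 -280.2  197.2] [-0.5   0.24  1.97  0.    0.93 -0.32] [ 0.   1.1 -0.5]
[[0.13, 0.99, 0.0], [0.99, -0.13, -0.0], [-0.0, 0.0, -1.0]]
(-110, -150, 195) ([0.448, 0.078, 0.007], [0.002, 0.001, -0.085])
(-90, -32, 185) ([0.846, 0.094, 0.04], [0.002, 0.001, -0.085])
(-75, -32, 125) ([0.853, 0.143, 0.24], [0.002, 0.001, -0.085])
(-52, -32, 90) ([0.863, 0.219, 0.357], [0.002, 0.001, -0.085])
```

>>> step_arm(deltas=[[[0.1,0.03,0],[0,0,-0.085],-1],[[0.22,0.06,0],[0,0,-0.085],-1],[[0.34,0.07,0],[0,0,-0.085],-1],[[0.45,0.078,0.01],[0,0,-0.085],-1],[[0.58,0.085,0.02],[0,0,-0.085],-1],[[0.7,0.09,0.03],[0,0,-0.085],-1],[[0.8,0.094,0.04],[0,0,-0.085],-1],[[0.846,0.1,0.07],[0,0,-0.085],-1],[[0.85,0.12,0.15],[0,0,-0.085],-1],[[0.853,0.143,0.24],[0,0,-0.085],-1],[[0.858,0.18,0.3],[0,0,-0.085],-1],[[0.863,0.21,0.34],[0,0,-0.085],-1],[[0.863,0.219,0.357],[0,0,-0.085],-1],[[0.863,0.219,0.357],[0,0,-0.085],-1]])

```text
t: 20.67
ee_pos: [534.0, 26.3, 87.4]
orientation: [-2.27, -2.17, 0.005]
ft_force: [-0.5, -0.5, -0.8]
width: 27.4
grasp_force: 30.0
```

```bash
python3 - <<'E'
from st import *
RA=att();p=o['ee_pos']
for q in((-45,-32,75),(-43.5,-32,66)):print(q,d(p,R0,w(q),RA))
T=get_image('top');pickle.dump(T,open('top10.pkl','wb'));S=get_image('side');pickle.dump(S,open('side10.pkl','wb'))
for D in(S,T):
    im=D['pixels'].astype(int);m=((im[...,0]-im[...,2]>60)&(im[...,1]-im[...,2]>35)).astype(np.uint8)
    x,y=proj(D,w((-43,-5,92)))[0].astype(int);print(x,y)
    M=np.zeros_like(m);M[y-20:y+20,x-20:x+20]=m[y-20:y+20,x-20:x+20]
    for c in cv2.findContours(M,0,2)[0]:
        if cv2.contourArea(c)>12:
            ww=np.array([e(q) for q in onz(D,c[:,0],93)]);print(cv2.contourArea(c),ww.min(0).round(1),ww.max(0).round(1),cv2.minAreaRect(ww[:,:2].astype(np.float32)))
E
```

```text
[-53.3 -32.4  87.4] [ 0.03  0.49  1.91 -0.    0.74  0.07] [-0.5 -0.5 -0.8]
[[0.0, 1.0, -0.0], [1.0, -0.0, -0.0], [-0.0, -0.0, -1.0]]
(-45, -32, 75) ([0.001, 0.028, 0.041], [-0.002, 0.001, -0.001])
(-43.5, -32, 66) ([0.001, 0.033, 0.071], [-0.002, 0.001, -0.001])
250 187
56.5 [-69.9 -49.7  93. ] [-47.3  24.4  93. ] ((-57.36172103881836, -12.84039306640625), (74.15642547607422, 21.703819274902344), 84.7688980102539)
261 185
```

>>> step_arm(deltas=[[[0,0.015,0.02],[0,0,0],-1],[[0,0.026,0.035],[0,0,0],-1],[[0,0.03,0.048],[0,0,0],-1],[[0,0.03,0.056],[0,0,0],-1],[[0,0.03,0.063],[0,0,0],-1],[[0,0.03,0.068],[0,0,0],-1],[[0,0.03,0.068],[0,0,0],-1],[[0,0.03,0.068],[0,0,0],-1]])

```text
t: 21.43
ee_pos: [545.0, 26.0, 70.4]
orientation: [2.268, 2.169, 0.002]
ft_force: [-0.3, -0.4, -0.4]
width: 26.8
grasp_force: 30.0
```

```bash
python3 st.py
```

```text
[-42.4 -32.2  70.4] [ 0.03  0.53  1.9  -0.    0.71  0.07] [-0.3 -0.4 -0.4]
[[0.0, 1.0, 0.0], [1.0, -0.0, -0.0], [-0.0, 0.0, -1.0]]
```

>>> step_arm(deltas=[[[0,-0.005,0.004],[0,0,0],-1],[[0,-0.005,0.008],[0,0,0],-1],[[0,-0.005,0.012],[0,0,0],-1],[[0,-0.005,0.014],[0,0,0],-1],[[0,-0.005,0.014],[0,0,0],-1]])

```text
t: 21.85
ee_pos: [543.5, 26.1, 66.9]
orientation: [2.268, 2.169, 0.002]
ft_force: [-4.7, -0.9, 9.3]
width: 27.5
grasp_force: 30.0
```

>>> step_arm(deltas=[[[0.004,-0.003,-0.002],[0,0,0],-1],[[0.01,-0.003,-0.002],[0,0,0],-1],[[0.016,-0.003,-0.002],[0,0,0],-1],[[0.022,-0.003,-0.002],[0,0,0],-1],[[0.028,-0.003,-0.002],[0,0,0],-1],[[0.028,-0.003,-0.002],[0,0,0],-1]])

```text
t: 22.35
ee_pos: [543.5, 34.8, 67.0]
orientation: [2.268, 2.169, 0.003]
ft_force: [-0.1, -1.0, 4.6]
width: 26.7
grasp_force: 30.0
```

```bash
cat > bl.py <<'E'
from st import *
import sys
T=get_image('top');S=get_image('side')
for D in(S,T):
    im=D['pixels'].astype(int);m=((im[...,0]-im[...,2]>50)&(im[...,1]-im[...,2]>30)).astype(np.uint8)
    x,y=proj(D,w((-42,5,70)))[0].astype(int)
    M=np.zeros_like(m);M[y-18:y+18,x-20:x+20]=m[y-18:y+18,x-20:x+20]
    for c in cv2.findContours(M,0,2)[0]:
        if cv2.contourArea(c)>8:
            ww=np.array([e(q) for q in onz(D,c[:,0],70)]);print(cv2.contourArea(c),ww.min(0)[:2].round(1),ww.max(0)[:2].round(1),cv2.minAreaRect(ww[:,:2].astype(np.float32)))
E
python3 bl.py
```

```text
[-44.2 -23.5  67. ] [ 0.04  0.54  1.9  -0.    0.7   0.09] [-0.1 -1.   4.6]
[[0.0, 1.0, 0.0], [1.0, -0.0, -0.0], [-0.0, 0.0, -1.0]]
20.5 [-61.2 -32.3] [-49.4  19.5] ((-54.02193832397461, -6.479291915893555), (51.87888717651367, 10.645683288574219), 84.42894744873047)
129.5 [-79.6 -43.5] [-37.6  39.4] ((-47.70677185058594, 2.7854766845703125), (32.09780502319336, 88.69468688964844), 22.614376068115234)
284.0 [-33.3 -42.6] [ 0.2 33.9] ((-16.640783309936523, -4.438991546630859), (29.8847713470459, 75.24394226074219), 2.910946846008301)
83.0 [-82.5  42.7] [ 6.7 54.6] ((-38.02182388305664, 48.96466064453125), (89.293212890625, 10.202091217041016), 1.468626618385315)
9.5 [-78.  59.] [ 5.9 64.1] ((-36.02534866333008, 60.22774124145508), (83.94085693359375, 2.695772647857666), 3.482774496078491)
```

>>> step_arm(deltas=[[[0.005,0,0],[0,0,0],-1],[[0.01,0,0],[0,0,0],-1],[[0.015,0,0],[0,0,0],-1],[[0.02,0,0],[0,0,0],-1],[[0.024,0,0],[0,0,0],-1],[[0.024,0,0],[0,0,0],-1]])

```text
t: 22.95
ee_pos: [543.7, 41.7, 67.0]
orientation: [2.268, 2.169, 0.003]
ft_force: [0.6, -2.3, 5.9]
width: 27.2
grasp_force: 30.0
```

>>> step_arm(deltas=[[[0.003,0,0],[0,0,0],-1],[[0.006,0,0],[0,0,0],-1],[[0.009,0,0],[0,0,0],-1],[[0.012,0,0],[0,0,0],-1],[[0.012,0,0],[0,0,0],-1]])

```text
t: 23.37
ee_pos: [543.9, 45.2, 67.0]
orientation: [2.268, 2.169, 0.003]
ft_force: [-1.2, -2.6, 6.5]
width: 26.6
grasp_force: 30.0
```

>>> step_arm(deltas=[[[0.003,0,0],[0,0,0],-1],[[0.006,0,0],[0,0,0],-1],[[0.009,0,0],[0,0,0],-1],[[0.012,0,0],[0,0,0],-1],[[0.012,0,0],[0,0,0],-1]])

```text
t: 23.78
ee_pos: [543.9, 46.3, 67.0]
orientation: [2.265, 2.169, -0.002]
ft_force: [-0.0, -17.8, 7.0]
width: 26.9
grasp_force: 30.1
```

>>> step_arm(deltas=[[[-0.006,0.003,0],[0,0,0],-1],[[-0.006,0.006,0],[0,0,0],-1],[[-0.006,0.009,0],[0,0,0],-1],[[-0.006,0.009,0],[0,0,0],-1]])

```text
t: 24.12
ee_pos: [544.2, 45.9, 66.9]
orientation: [2.269, 2.171, -0.005]
ft_force: [-6.9, -7.1, 14.3]
width: 26.9
grasp_force: 30.0
```

>>> step_arm(deltas=[[[0,0.004,-0.003],[0,0,0],-1],[[0,0.006,-0.003],[0,0,0],-1],[[0,0.006,-0.003],[0,0,0],-1]])

```text
t: 24.37
ee_pos: [545.5, 45.9, 67.0]
orientation: [2.269, 2.172, -0.006]
ft_force: [-5.2, -5.7, 6.7]
width: 27.3
grasp_force: 30.0
```

```bash
python3 bl.py
```

```text
[-42.7 -12.3  67. ] [ 0.06  0.54  1.89 -0.    0.71  0.11] [-5.2 -5.7  6.7]
[[-0.0, 1.0, -0.0], [1.0, 0.0, -0.0], [-0.0, -0.0, -1.0]]
14.0 [-58.2 -25.6] [-49.4  19.5] ((-53.69594955444336, -3.063396453857422), (44.981224060058594, 8.307365417480469), 88.56140899658203)
161.0 [-75.  -43.5] [-26.9  60.7] ((-44.386558532714844, 10.014167785644531), (33.51597595214844, 110.75186920166016), 16.714048385620117)
351.0 [-31.3 -42.3] [ 5.6 50.3] ((-12.976333618164062, 3.8465538024902344), (32.64128875732422, 91.44647216796875), 2.905240058898926)
```

>>> step_arm(deltas=[[[0,0.003,0],[0,0,0],-1],[[0,0.006,0],[0,0,0],-1],[[0,0.009,0],[0,0,0],-1],[[0,0.009,0],[0,0,0],-1]])

```text
t: 24.8
ee_pos: [547.8, 45.9, 67.0]
orientation: [-2.269, -2.172, 0.007]
ft_force: [-6.7, -6.6, 7.4]
width: 27.1
grasp_force: 30.0
```

>>> step_arm(deltas=[[[0,0.003,-0.003],[0,0,0],-1],[[0,0.006,-0.003],[0,0,0],-1],[[0,0.006,-0.003],[0,0,0],-1]])

```text
t: 25.05
ee_pos: [548.4, 45.8, 67.1]
orientation: [-2.268, -2.171, 0.01]
ft_force: [-8.2, -5.1, 2.9]
width: 26.8
grasp_force: 30.0
```

>>> step_arm(deltas=[[[0,0,0],[0,0,0],-0.15],[[0,0,0],[0,0,0],-0.15],[[0,0,0],[0,0,0],-0.15],[[0,0,0],[0,0,0],-0.15],[[0,-0.01,-0.05],[0,0,0],-0.15],[[0,-0.03,-0.13],[0,0,0],-0.15],[[0,-0.12,-0.25],[0,0,0],-0.15],[[0,-0.25,-0.35],[0,0,0],-0.15],[[0,-0.4,-0.35],[0,0,0],-0.15],[[0,-0.5,-0.35],[0,0,0],-0.15],[[-0.2,-0.5,-0.35],[0,0,0],-0.15],[[-0.4,-0.5,-0.35],[0,0,0],-0.15],[[-0.5,-0.5,-0.35],[0,0,0],-0.15],[[-0.5,-0.5,-0.35],[0,0,0],-0.15],[[-0.5,-0.5,-0.35],[0,0,0],-0.15]])

```text
t: 26.3
ee_pos: [396.3, -99.7, 173.8]
orientation: [2.27, 2.164, 0.003]
ft_force: [-0.0, 0.5, -0.0]
width: 37.5
grasp_force: 0.0
```

```bash
sed -i 's/^T=get.*/T=get_image("top");S=get_image("side");pickle.dump((T,S),open("last.pkl","wb"))/' bl.py; python3 bl.py; python3 - <<'E'
from h import *
T,S=pickle.load(open('last.pkl','rb'))
A=load('side7')['pixels']
q=[x[110:180,193:225].astype(np.float32).mean(2) for x in(A,S['pixels'])];print('hood',cv2.phaseCorrelate(*q))
C=S['pixels'].mean(2)[174:200,240:262].astype(int)
ys,xs=np.nonzero(C<90);print('dark rows',sorted(set((ys+174).tolist())))
E
```

```text
[-185.3 -164.3  173.8] [-0.27  0.18  2.13 -0.    0.83 -0.23] [-0.   0.5 -0. ]
[[0.0, 1.0, 0.01], [1.0, -0.0, -0.0], [-0.0, 0.01, -1.0]]
10.0 [-33.2 -19.7] [-27.6  12.6] ((-30.327314376831055, -3.5804672241210938), (32.270687103271484, 5.568864345550537), 89.67609405517578)
174.5 [-53.3 -22.3] [-25.9  39.4] ((-40.379249572753906, 8.988521575927734), (27.00775909423828, 61.50336837768555), 2.9201300144195557)
hood ((0.06703653438636081, 0.0880807906725849), 0.998897729234563)
dark rows [181, 182, 183, 184]
```

```bash
python3 - <<'E'
from h import *
T,S=pickle.load(open('last.pkl','rb'))
im=T['pixels'].astype(float);v=im[...,0]-im[...,2]
c=proj(T,w((-41,8,70)))[0];print(c)
x0,y0=c.astype(int)
print(v[y0-9:y0+10,x0-16:x0+16].astype(int))
E0_=[]
for side in(-1,1):
    P=[]
    for x in range(x0-12,x0+13):
        col=v[y0-12:y0+13,x];thr=45
        idx=np.nonzero(col>thr)[0]
        if len(idx)<5: continue
        i=idx[0] if side<0 else idx[-1];j=i+side
        if not 0<=j<len(col):continue
        P.append((x,y0-12+i+side*(col[i]-thr)/(col[i]-col[j])))
    P=np.array(P);ww=np.array([e(q) for q in onz(T,P,70)])
    k=np.polyfit(ww[:,1],ww[:,0],1);r=ww[:,0]-np.polyval(k,ww[:,1]);g=abs(r)<1;k=np.polyfit(ww[g,1],ww[g,0],1);print(side,len(P),g.sum(),k,np.polyval(k,8))
E
```

```text
[256.85972405 185.23952913]
[[-19 -11  -9 -10 -10 -12 -12 -13 -12 -12 -12 -16 -11  -9  -8  -6 -14 -19
  -19 -20 -19 -19 -19 -19 -18 -19 -19 -20 -19 -19 -19 -19]
 [-19  -8   2   2   1  -7  -9  -9  -9  -8  -8 -12 -10 -10  -9  -8 -10 -14
  -14 -19 -19 -20 -19 -19 -19 -19 -19 -19 -20 -20 -19 -19]
 [-19  -6   3   4   3   0  -3  -6  -9  -9  -9  -8  -9  -8 -11 -12 -12 -10
  -10 -20 -20 -21 -20 -20 -21 -20 -20 -21 -20 -20 -19 -19]
 [ 12   9   5   4   9  14  27  26  15   9  31  35  37  35  18   9   7   6
   -5 -18 -20 -19 -19 -20 -19 -18 -22 -18 -18 -20 -19 -19]
 [ 27  15   5   4   9  11  24  22  20  29  82  94  94  94  92  87  86  86
   78  60  57  54  56  56  58  49   4  26  15 -17 -20 -19]
 [ 29  13   5   4  13  19  17  18  20  29  81  93  91  91  92  90  90  90
   91  89  88  89  88  89  89  84  67  85  72 -10 -19 -19]
 [ 29  13   5   4  14  26  24  19  19  28  81  93  90  90  91  89  90  90
   89  90  90  90  90  89  89  88  89  95  79 -10 -21 -20]
 [ 28  12   4   5  13  11  17  19  20  26  81  93  91  90  90  90  91  89
   90  90  90  90  91  91  90  88  90  94  79 -11 -20 -20]
 [ 28  1
[... 879 characters left out ...]
54  65  70  68  60  53  62   2 -20 -20 -19]
 [-18 -19 -18 -19 -18 -20 -20 -21 -21 -20 -20 -21 -21 -22 -21 -20 -19 -20
  -20 -21 -19 -19 -17 -16 -17 -18 -19 -17 -21 -20 -20 -20]
 [-18 -18 -18 -19 -19 -18 -19 -18 -20 -19 -19 -19 -19 -19 -19 -20 -20 -19
  -20 -20 -20 -21 -21 -21 -20 -20 -20 -20 -20 -19 -19 -19]
 [-17 -19 -18 -18 -19 -18 -18 -18 -19 -18 -19 -18 -18 -18 -18 -19 -18 -19
  -19 -19 -19 -19 -19 -18 -19 -19 -18 -19 -18 -18 -19 -18]
 [-18 -18 -18 -18 -18 -18 -18 -18 -17 -19 -18 -18 -18 -19 -19 -18 -18 -19
  -19 -18 -18 -18 -18 -19 -18 -19 -19 -18 -18 -18 -18 -19]]
-1 19 18 [ 1.69203720e-02 -2.57769713e+01] -25.641608331444683
1 19 18 [ 7.20494089e-03 -5.32381200e+01] -53.18048048946827
```

```bash
python3 - <<'E'
from st import *
h=R0@R.from_rotvec([0,0,.9]).as_matrix()
print(d(o['ee_pos'],R0,w((-110,20,190)),h)); print(d(w((-110,20,190)),h,w((-40.5,41.5,175)),att((0,0,0),-np.pi/2)))
E
```

```text
[-185.9 -161.6  173.4] [-0.27  0.18  2.13 -0.    0.83 -0.22] [ 0.   1.2 -0.3]
[[0.0, 1.0, 0.0], [1.0, -0.0, -0.0], [-0.0, 0.0, -1.0]]
([0.606, 0.251, -0.055], [-0.0, -0.0, 0.6])
([0.226, 0.087, 0.051], [0.001, -0.002, 0.445])
```

>>> step_arm(deltas=[[[0.606,0.251,-0.055],[0,0,0.6],-0.1],[[0.606,0.251,-0.055],[0,0,0.6],-0.1],[[0.606,0.251,-0.055],[0,0,0.6],-0.1],[[0.606,0.251,-0.055],[0,0,0.6],-0.1],[[0.606,0.251,-0.055],[0,0,0.6],-0.1],[[0.606,0.251,-0.055],[0,0,0.6],-0.1],[[0.606,0.251,-0.055],[0,0,0.6],-0.1],[[0.606,0.251,-0.055],[0,0,0.6],-0.1],[[0.606,0.251,-0.055],[0,0,0.6],-0.1]])

```text
t: 27.15
ee_pos: [478.6, 84.0, 189.6]
orientation: [2.988, 0.965, 0.003]
ft_force: [-0.3, -0.1, -0.3]
width: 39.5
grasp_force: 0.0
```

>>> step_arm(deltas=[[[0.1,0.04,0.02],[0,0,0.445],-0.1],[[0.226,0.087,0.051],[0,0,0.445],-0.1],[[0.226,0.087,0.051],[0,0,0.445],-0.1],[[0.226,0.087,0.051],[0,0,0.445],-0.1],[[0.226,0.087,0.051],[0,0,0.445],-0.1],[[0.226,0.087,0.051],[0,0,0.445],-0.1],[[0.226,0.087,0.051],[0,0,0.445],-0.1],[[0.226,0.087,0.051],[0,0,0.445],-0.1]])

```text
t: 27.82
ee_pos: [548.9, 101.1, 174.6]
orientation: [3.14, -0.058, 0.004]
ft_force: [0.4, -0.1, 0.8]
width: 39.6
grasp_force: 0.0
```

```bash
python3 - <<'E'
from st import *
print(d(o['ee_pos'],R0,w((-40.5,42,118)),att((0,0,0),-np.pi/2)))
S=get_image('side')
print('roller up',e(onz(S,[[250.1,182.2]],126)[0]),proj(S,w((-41,42.5,126))))
E
```

```text
[-41.7  43.  174.6] [ 0.16  0.39  1.82 -0.    0.93  1.77] [ 0.4 -0.1  0.8]
[[1.0, 0.01, 0.0], [0.01, -1.0, -0.0], [0.0, 0.0, -1.0]]
([0.003, 0.003, 0.189], [0.001, -0.002, 0.005])
roller up [-41.64737591  34.04919334 126.        ] [[249.89073853 183.50236745]]
```

>>> step_arm(deltas=[[[0.003,0.003,0.1],[0,0,0],-0.1],[[0.003,0.003,0.185],[0,0,0],-0.1],[[0.003,0.003,0.185],[0,0,0],-0.1],[[0.003,0.003,0.185],[0,0,0],-0.1],[[0.003,0.003,0.185],[0,0,0],-1],[[0.003,0.003,0.185],[0,0,0],-1],[[0.003,0.003,0.185],[0,0,0],-1],[[0.003,0.003,0.185],[0,0,0],-1],[[0.003,0.003,0.185],[0,0,0],-1],[[0.003,0.003,0.185],[0,0,0],-1]])

```text
t: 28.7
ee_pos: [550.8, 99.2, 119.6]
orientation: [3.139, -0.064, 0.007]
ft_force: [2.0, -2.8, -0.9]
width: 9.2
grasp_force: 28.9
```

```bash
python3 st.py
```

```text
[-39.8  41.2 119.6] [ 0.16  0.47  1.85 -0.    0.82  1.77] [ 2.  -2.8 -0.9]
[[1.0, 0.0, 0.0], [0.0, -1.0, -0.0], [0.0, 0.0, -1.0]]
```

>>> step_arm(deltas=[[[0,0.014,0.009],[0,0,0],-1],[[0,0.027,0.02],[0,0,0],-1],[[0,0.038,0.032],[0,0,0],-1],[[0,0.049,0.045],[0,0,0],-1],[[0,0.058,0.059],[0,0,0],-1],[[0,0.064,0.07],[0,0,0],-1],[[0,0.068,0.077],[0,0,0],-1],[[0,0.068,0.078],[0,0,0],-1],[[0,0.068,0.078],[0,0,0],-1]])

```text
t: 29.45
ee_pos: [549.7, 79.8, 96.5]
orientation: [3.141, -0.066, 0.005]
ft_force: [-2.8, 6.5, 11.1]
width: 8.2
grasp_force: 30.0
```

```bash
python3 st.py
```

```text
[-40.   21.7  96.5] [ 0.12  0.5   1.87 -0.    0.77  1.74] [-2.8  6.5 11.1]
[[1.0, 0.0, 0.0], [0.0, -1.0, -0.0], [0.0, 0.0, -1.0]]
```

>>> step_arm(deltas=[[[0,0,0],[0,0,0],-0.1],[[0,0,0],[0,0,0],-0.1],[[0,0,0],[0,0,0],-0.1],[[0,0,0],[0,0,0],-0.1],[[0,0,-0.08],[0,0,0],-0.1],[[0,0,-0.2],[0,0,0],-0.1],[[0,0,-0.33],[0,0,0],-0.1],[[-0.1,0.15,-0.33],[0,0,0],-0.1],[[-0.25,0.3,-0.33],[0,0,0],-0.1],[[-0.4,0.5,-0.33],[0,0,0],-0.1],[[-0.5,0.7,-0.33],[0,0,0],-0.1],[[-0.5,0.8,-0.33],[0,0,0],-0.1],[[-0.5,0.8,-0.33],[0,0,0],-0.1],[[-0.5,0.8,-0.33],[0,0,0],-0.1]])

```text
t: 30.62
ee_pos: [387.6, -156.0, 194.6]
orientation: [3.139, -0.065, 0.004]
ft_force: [0.7, 0.5, 0.3]
width: 39.5
grasp_force: 0.0
```

```bash
python3 bl.py; python3 - <<'E'
from h import *
T,S=pickle.load(open('last.pkl','rb'));A=load('side7')['pixels']
q=[x[110:180,193:225].astype(np.float32).mean(2) for x in(A,S['pixels'])];print('hood',cv2.phaseCorrelate(*q))
C=S['pixels'].mean(2)[174:204,240:262].astype(int)
print(C[:,10]);ys,xs=np.nonzero(C<90);print('dark rows',sorted(set((ys+174).tolist())))
print('pred roller row at 0, .1 :',proj(S,[w((-41,20,97)),w((-41,68-46.35,65+18+18.7))]))
E
```

```text
[-191.6 -221.   194.6] [-0.41  0.16  2.09 -0.    0.89  1.2 ] [0.7 0.5 0.3]
[[1.0, 0.0, 0.0], [0.0, -1.0, -0.0], [0.0, 0.0, -1.0]]
142.5 [-53.3 -22.3] [-25.9  39.3] ((-40.37791442871094, 8.978961944580078), (27.008176803588867, 61.48300552368164), 2.9171364307403564)
hood ((0.08458584706954042, 0.07219317748980103), 1.0302201157642736)
[108 105 102 106 106 105 103 104 107 151 207 234 216 134  46  71 126 146
 146 161 171 176 177 179 178 179 173 159 131 113]
dark rows [188, 189, 203]
pred roller row at 0, .1 : [[249.88496878 190.05690753]
 [249.87696737 188.71030857]]
```

Blank unmoved at home, clip down at about 0.1 rad on it, hood steady. Handing in.

```bash
python3 -c "
from workcell import *
print(close_job())"
```

```text
the job is handed in; nothing more can be done
None
```

I handed the job in at about 31 s, and the hand-in gave no verdict. My last camera and force checks show the hood up on its locked stay, the blank against the fence and end stop, the clip down on it at about 0.1 rad, and the arm clear of everything.

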